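# Check a spacer pack on the pack gauge

## Robot

A 6-joint arm with a two-finger parallel gripper is mounted at the origin on a cart in front of the work surface, level with it; the furniture and walls round the work are solid. World frame = base frame: x ahead of the robot, y to its left, z up, the work surface at z = 0. Lengths are in mm, angles in rad, forces in N, time in s.
With the tool pointing down it reaches from about 425 to 950 mm from the base axis. Payload 14.7 kg.
Tool frame: the origin (TCP) lies on the mounting face of the last link; the fingertips stand 173 mm ahead of it and the grasp point (between the pads) lies 155 mm ahead of it; x points along the fingers, z is the direction in which the jaws open and shut, and the axes are right-handed (so a half turn about x gives the same grasp; the last joint's range is limited). The gripper opens to 85 mm and grips with 20 to 120 N. Pads are 22 mm wide; open, the fingers measure 114 mm over their backs; the gripper's body (76 mm by 85 mm) begins 54 mm behind the grasp point. The pads swing forward as they close: fully open they stand 13 mm farther back than shut.
Start: joints at [-1.324, 0.48, 1.596, -0, 1.065, -0.047], TCP at [188.251, -622.138, 404.697] pointing down, gripper open.
Joint ranges: [-2.75, 2.75], [-0.82, 2.05], [0.23, 2.67], [-1.56, 4.7], [0.09, 2.69], [-2.92, 2.92]. Speed limits (rad/s): [1.89, 1.89, 2.39, 3.01, 3.01, 3.01].

## Interface

Orientations are given as a unit quaternion [w, x, y, z].
In Python, from plant import r gives the robot as it stands.
- The arm moves only by the tool servo_tool, never from a script. Its argument "steps" is a list of rows, each a list of 7 numbers: the shift along the tool's x, y, z in cm, then the turn, a rotation vector about the tool's x, y, z in rad, then the opening, from 0 (shut) to 1 (fully open). A call has 1 to 20 rows; each row is the pose to reach, as a shift and turn from the pose commanded when the call began, along the tool's axes at that moment; what a row does not reach only later rows make up. A row lasts 1/12 s, in which the tool goes at most 41.7 mm and 7.16 degrees, less where a joint would pass 70% of its speed; a pose out of reach is approached as far as the arm can. A call with a gripper value outside its range is refused whole. The fingers move at their own pace and stop on an object; "newtons" is the grip in N (left out, the last holds). Time passes only in rows, so rows that repeat a pose let the fingers close. It gives the time, the measured TCP pose, the force and the opening at its end, in the units of the state.
- r.observe(): the state, without advancing time (a new reading comes with each control period).
- r.capture(name): name is "scene" or "top" or "wrist"; returns a dict with "img" (384x512x3 uint8, red, green, blue), "vertical_fov" (degrees; the focal length in pixels is half the picture's height over the tangent of half this angle, whatever the lens; pixels are square), "cx", "cy" (the principal point, pixels), "k1" (the pictures are not rectified: a ray, as slopes to the right and down, at radius r is drawn at 1 + k1 r^2 times it, then the intrinsics apply), "T" (4x4, takes a point from camera to world coordinates); the wrist camera has in their place "tool_from_camera" (4x4, takes a point from camera to tool coordinates, whose origin is the TCP and whose axes are the tool frame's). Camera axes: x right, y up, looking along -z (the intrinsics and any distortion apply to the point x, -y, -z); pixel columns grow to the right and rows downward; lengths in mm; the calibration is good to about 2 mm. A picture is of the moment at which its call begins: read the wrist's pose just before it. There is no depth.
- r.finish_job(): hands the job in, once; it reports no verdict.
The state is a dict: "time_s": time; "joint_positions": joint angles; "joint_vel": joint speeds; "tau": joint torques, N m; "tool_pos": TCP position; "tcp_rot": TCP orientation; "contact_force": force on the tool from outside, world axes, zero at the start; "wrist_torque": the same for the moment, N m; "gripper_width": finger opening in mm.
Only numpy, scipy, OpenCV 4.12 (cv2) and the standard library are available. Lean on these libraries where they do the work, as an engineer would, in place of code of your own. Each camera call takes 0.05 s, during which the arm holds its last target.

## Task

First turn the stiff leaf of the ring binder right over by its orange tab to show the pack drawing on its other face, then build all the spacer plates lying on the bench into one pack on the gauge's anvil as drawn: squarely on the marked seat, thickest (black) at the bottom, then blue, green, white, leaving out any that are not there. Swing the gauge's arm over to its stop, press its red knob gently down until the foot rests firmly on the pack for a second to read the height, let it rise and swing the arm clear again. Then put every plate away flat in the grey tray, on top of one another if you like, leaving the leaf turned and the other things on the bench where they are.

Things in the scene. Friction and masses are not known exactly. Their poses are not given: they have to be found in the camera images.
- leaf (a joint): turning angle (rad) of the stiff binder leaf (3 mm card, 148 mm along the spine, 105 mm wide): 0 = flat on the right-hand pages, contents page up (the start), pi/2 = upright, 3.14 = flat on the left-hand pages, pack drawing up (fully turned). Turns freely, its weight gives 0.06 N m at most; falls gently to the side it leans to
- leaf_tab (a point): grip point of the leaf's orange tab, which is 36 mm wide along the spine (pinch across this), 5 mm thick and stands 36 mm out from the middle of the leaf's free edge. The point is in mid-thickness, 24 mm out from that edge, 141 mm from the spine line; at the start 34 mm above the bench, only the 4 mm cover below. x axis along the spine, -y axis out along the leaf
- binder_spine (a point): middle of the line about which the leaf turns (centre line of the rings), 34 mm above the bench; x axis along the spine, y axis to the left-hand pages, z up. Open dark-blue binder, fixed, 323 mm (y) by 172 mm (x); its paper is 28.5 mm high and reaches 115 mm out on both sides; rings 54 mm high
- anvil (a point): centre of the seat on top of the gauge's steel anvil, 16 mm above the bench; anvil 100 mm (x) by 94 mm (y); corner marks outline a plate's seat (56 mm along x, 88 mm along y). x axis points to the gauge's column, 130 mm away; z up. The gauge is bolted down
- gauge_column (a point): point on the axis of the gauge's upright column (26 mm thick, hub 46 mm across, top 172 mm above the bench), 140 mm above the bench; the arm swings about it. Axes as the anvil's. The arm (24 mm wide) lies 130 to 155 mm above the bench and ends in an upright bush, 32 mm across, 128 to 176 mm above the bench
- gauge_arm (a joint): swing (rad) of the gauge's arm about the column: 0 = against its stop, foot exactly over the anvil's centre; grows anticlockwise seen from above, that is the arm goes clear to the robot's right (starts 1.25 to 1.7, limit 1.9). Stays where it is left, needs about 0.5 N at the knob
- gauge_foot (a joint): downward travel (m) of the gauge's sprung foot: 0 = fully up, limit 0.072. The flat steel pad under it (32 mm across) is 100 mm above the anvil at 0, so pack height = 0.100 minus this reading. A spring lifts it: about 3 N to start it down, 6 N at 60 mm; let go, it springs back up
- gauge_knob (a point): centre of the red round knob on top of the foot's stem (30 mm across, 28 mm high), at mid-height, 264 mm above the bench when up; on the foot's axis, 130 mm from the column's; moves with arm and foot. Only its stem is below it, down to the bush (top 176 mm). An overtravel spring lets the knob sink up to 10 mm once the foot is stopped (8 N, rising to 14 N)
- tray: loose grey steel kitting tray, 148 mm (its x) by 124 mm (its y) outside, 142 by 118 mm inside, rim 22 mm high, floor 3 mm thick; origin at the centre of its underside
- plate_black_mid (a point): centre of the black plastic spacer plate, 56 mm (its x, grip across this) by 88 mm (its y) by 30 mm thick (its z), with a bored hole near each end; 0.1 to 0.3 kg; lies flat on the bench at the start; may be absent
- plate_blue_mid (a point): centre of the blue plastic spacer plate, 56 mm (its x, grip across this) by 88 mm (its y) by 26 mm thick (its z), with a bored hole near each end; 0.1 to 0.3 kg; lies flat on the bench at the start; may be absent
- plate_green_mid (a point): centre of the green plastic spacer plate, 56 mm (its x, grip across this) by 88 mm (its y) by 22 mm thick (its z), with a bored hole near each end; 0.1 to 0.3 kg; lies flat on the bench at the start; may be absent
- plate_white_mid (a point): centre of the white plastic spacer plate, 56 mm (its x, grip across this) by 88 mm (its y) by 18 mm thick (its z), with a bored hole near each end; 0.1 to 0.3 kg; lies flat on the bench at the start; may be absent
- tape_measure: bystander: yellow tape measure, 75x89x34 mm; origin under its centre
- hole_saw: bystander: steel hole saw standing on its toothed end, 60 mm across, 82 mm high; origin under its centre
- sanding_block: bystander: black rubber sanding block, 72x108x38 mm; origin under its centre
- torch: bystander: black torch lying at the back, 80x141x43 mm; origin under its centre
- gauge_pad: the gauge's steel pad, 32 mm across, 8 mm thick, that comes down on the pack; origin at the centre of its underside
Mind the look-alikes: they are no part of the job. Leave any pink look-alike of the part that bears plate_green_mid alone.

How it is judged (in metres and radians):
On the way, in this order (a step that is already met when the one before it is completed fails the run):
1. the leaf is turned over and lies on the left-hand pages (within 0.24 rad of flat) (value of joint leaf above 2.9 rad), for 0.3 s.
2. all the plates are stacked flat on the anvil, centred within 14 mm and square within 0.25 rad, each thicker one below the thinner ones, released (horizontal distance between each of plate_black_mid, plate_blue_mid, plate_green_mid, plate_white_mid and anvil below 0.014 m and angle between the z axis of each of plate_black_mid, plate_blue_mid, plate_green_mid, plate_white_mid and the z axis of anvil, either way round below 0.08 rad and angle between the y axis of each of plate_black_mid, plate_blue_mid, plate_green_mid, plate_white_mid and the y axis of anvil, either way round below 0.25 rad and ((angle between plate_blue_mid's own z axis and vertical below 1.57 rad and z of plate_black_mid in the frame of plate_blue_mid below -0.01 m) or (angle between plate_blue_mid's own z axis and vertical above 1.57 rad and z of plate_black_mid in the frame of plate_blue_mid above 0.01 m)) and ((angle between plate_green_mid's own z axis and vertical below 1.57 rad and z of plate_black_mid in the frame of plate_green_mid below -0.01 m) or (angle between plate_green_mid's own z axis and vertical above 1.57 rad and z of plate_black_mid in the frame of plate_green_mid above 0.01 m)) and ((angle between plate_white_mid's own z axis and vertical below 1.57 rad and z of plate_black_mid in the frame of plate_white_mid below -0.01 m) or (angle between plate_white_mid's own z axis and vertical above 1.57 rad and z of plate_black_mid in the frame of plate_white_mid above 0.01 m)) and ((angle between plate_green_mid's own z axis and vertical below 1.57 rad and z of plate_blue_mid in the frame of plate_green_mid below -0.01 m) or (angle between plate_green_mid's own z axis and vertical above 1.57 rad and z of plate_blue_mid in the frame of plate_green_mid above 0.01 m)) and ((angle between plate_white_mid's own z axis and vertical below 1.57 rad and z of plate_blue_mid in the frame of plate_white_mid below -0.01 m) or (angle between plate_white_mid's own z axis and vertical above 1.57 rad and z of plate_blue_mid in the frame of plate_white_mid above 0.01 m)) and ((angle between plate_white_mid's own z axis and vertical below 1.57 rad and z of plate_green_mid in the frame of plate_white_mid below -0.01 m) or (angle between plate_white_mid's own z axis and vertical above 1.57 rad and z of plate_green_mid in the frame of plate_white_mid above 0.01 m)) and contact force between each of plate_black, plate_blue, plate_green, plate_white and the fingers below 0.2 N), for 0.3 s.
3. the arm is within 0.06 rad of its stop and the foot presses on the standing pack with more than 1.5 N for 0.4 s (horizontal distance between each of plate_black_mid, plate_blue_mid, plate_green_mid, plate_white_mid and anvil below 0.014 m and angle between the z axis of each of plate_black_mid, plate_blue_mid, plate_green_mid, plate_white_mid and the z axis of anvil, either way round below 0.08 rad and angle between the y axis of each of plate_black_mid, plate_blue_mid, plate_green_mid, plate_white_mid and the y axis of anvil, either way round below 0.25 rad and ((angle between plate_blue_mid's own z axis and vertical below 1.57 rad and z of plate_black_mid in the frame of plate_blue_mid below -0.01 m) or (angle between plate_blue_mid's own z axis and vertical above 1.57 rad and z of plate_black_mid in the frame of plate_blue_mid above 0.01 m)) and ((angle between plate_green_mid's own z axis and vertical below 1.57 rad and z of plate_black_mid in the frame of plate_green_mid below -0.01 m) or (angle between plate_green_mid's own z axis and vertical above 1.57 rad and z of plate_black_mid in the frame of plate_green_mid above 0.01 m)) and ((angle between plate_white_mid's own z axis and vertical below 1.57 rad and z of plate_black_mid in the frame of plate_white_mid below -0.01 m) or (angle between plate_white_mid's own z axis and vertical above 1.57 rad and z of plate_black_mid in the frame of plate_white_mid above 0.01 m)) and ((angle between plate_green_mid's own z axis and vertical below 1.57 rad and z of plate_blue_mid in the frame of plate_green_mid below -0.01 m) or (angle between plate_green_mid's own z axis and vertical above 1.57 rad and z of plate_blue_mid in the frame of plate_green_mid above 0.01 m)) and ((angle between plate_white_mid's own z axis and vertical below 1.57 rad and z of plate_blue_mid in the frame of plate_white_mid below -0.01 m) or (angle between plate_white_mid's own z axis and vertical above 1.57 rad and z of plate_blue_mid in the frame of plate_white_mid above 0.01 m)) and ((angle between plate_white_mid's own z axis and vertical below 1.57 rad and z of plate_green_mid in the frame of plate_white_mid below -0.01 m) or (angle between plate_white_mid's own z axis and vertical above 1.57 rad and z of plate_green_mid in the frame of plate_white_mid above 0.01 m)) and value of joint gauge_arm below 0.06 rad and value of joint gauge_foot above 0.015 m and contact force between gauge_pad and anything else above 1.5 N), for 0.4 s.
At the end, for the whole second after the job is handed in: The leaf lies turned on the left-hand pages (over 2.9 rad), the gauge's arm is swung clear (over 0.9 rad) with its foot up (within 6 mm), and every plate lies in the tray (centre within 55 mm by 45 mm of the tray's centre), flat within 0.12 rad and at rest; the tray stands flat on the bench (value of joint leaf above 2.9 rad and value of joint gauge_arm above 0.9 rad and value of joint gauge_foot below 0.006 m and angle between tray's own z axis and vertical below 0.06 rad and height (world z) of tray below 0.012 m and linear speed of each of tray, plate_black, plate_blue, plate_green, plate_white below 0.02 m/s and x of plate_black_mid in the frame of tray between -0.055 and 0.055 m and y of plate_black_mid in the frame of tray between -0.045 and 0.045 m and z of plate_black_mid in the frame of tray between 0.004 and 0.085 m and angle between the z axis of each of plate_black_mid, plate_blue_mid, plate_green_mid, plate_white_mid and the z axis of tray, either way round below 0.12 rad and x of plate_blue_mid in the frame of tray between -0.055 and 0.055 m and y of plate_blue_mid in the frame of tray between -0.045 and 0.045 m and z of plate_blue_mid in the frame of tray between 0.004 and 0.085 m and x of plate_green_mid in the frame of tray between -0.055 and 0.055 m and y of plate_green_mid in the frame of tray between -0.045 and 0.045 m and z of plate_green_mid in the frame of tray between 0.004 and 0.085 m and x of plate_white_mid in the frame of tray between -0.055 and 0.055 m and y of plate_white_mid in the frame of tray between -0.045 and 0.045 m and z of plate_white_mid in the frame of tray between 0.004 and 0.085 m); the robot touches nothing.
It fails at once if the gauge's foot is pressed on the pack with more than 60 N (contact force between gauge_pad and anything else above 60 N).
It fails at once if a bystander (tape measure, hole saw, sanding block, torch) is moved more than 60 mm (distance of any of tape_measure, hole_saw, sanding_block, torch from where it was at the start of the episode above 0.06 m).
Of plate_black, plate_blue, plate_green, plate_white only 2 to 3 are there at a start; the rules pass over those that are not, and their reading is None.
At some moment in a run one of tray may be knocked a few centimetres aside while the robot is not near it.
Once in a run the grip may slacken for a moment while it holds something.
It also fails if it takes over 208 s, if anything falls off the work surface, if the arm or the gripper's body presses on something with over 40 N, if the wrist force passes 120 N, or if a joint passes its speed limit or range.

## Working session

There is one attempt and no reset: what is moved stays moved. The work goes in short steps, Python scripts to look and compute and a tool call to move; the robot and the scene stay as the last step left them, time stands still between calls to the robot, and variables do not carry over. Pictures are saved under pics/ and viewed, and the job is handed in when it is done.

Besides the shell and the picture viewer there is one more tool, called after ">>>" as a command line: name --pt "numbers of a row" for each row, then --argument value for the rest. servo_tool: Moves the arm, as the interface text tells. Its arguments: {"type":"object","properties":{"steps":{"type":"array"},"newtons":{"type":"number"}},"required":["steps"]}

```bash
ls; mkdir -p pics
cat > h.py <<'E'
import numpy as np,cv2
from plant import r
from scipy.spatial.transform import Rotation as R
def snap(n,f):
    s=r.observe(); c=r.capture(n)
    cv2.imwrite(f'pics/{f}.png',cv2.cvtColor(np.asarray(c['img']),cv2.COLOR_RGB2BGR))
    if 'T' not in c:
        q=s['tcp_rot']; T=np.eye(4); T[:3,:3]=R.from_quat([q[1],q[2],q[3],q[0]]).as_matrix(); T[:3,3]=s['tool_pos']
        c['T']=T@np.asarray(c['tool_from_camera'])
    c['T']=np.asarray(c['T']); np.savez(f'pics/{f}.npz',**{k:np.asarray(c[k]) for k in ('img','vertical_fov','cx','cy','k1','T')})
    return c
def load(f):
    return {k:v for k,v in np.load(f'pics/{f}.npz').items()}
def rays(c,uv):
    uv=np.atleast_2d(np.asarray(uv,float)); f=192/np.tan(np.radians(float(c['vertical_fov']))/2)
    K=np.array([[f,0,float(c['cx'])],[0,f,float(c['cy'])],[0,0,1.]])
    p=cv2.undistortPoints(uv[:,None],K,np.array([float(c['k1']),0,0,0,0]))[:,0]
    d=np.c_[p[:,0],-p[:,1],-np.ones(len(p))]@c['T'][:3,:3].T
    return c['T'][:3,3],d
def onz(c,uv,z):
    o,d=rays(c,uv); t=(z-o[2])/d[:,2]; return o+d*t[:,None]
def proj(c,P):
    P=np.atleast_2d(P).astype(float); f=192/np.tan(np.radians(float(c['vertical_fov']))/2)
    q=(P-c['T'][:3,3])@c['T'][:3,:3]; a=np.c_[q[:,0],-q[:,1]]/(-q[:,2:]); a=a*(1+float(c['k1'])*(a**2).sum(1,keepdims=True))
    return a*f+[float(c['cx']),float(c['cy'])]
def st():
    s=r.observe(); q=s['tcp_rot']; M=R.from_quat([q[1],q[2],q[3],q[0]]).as_matrix()
    print('t',round(s['time_s'],2),'pos',np.round(s['tool_pos'],1),'q',np.round(q,4)); print('M',M.round(3).tolist()); print('F',np.round(s['contact_force'],2),'w',round(s['gripper_width'],1),'j',np.round(s['joint_positions'],3))
    return s,M
E
python3 - <<'E'
from h import *
st()
for n in('scene','top','wrist'):
    c=snap(n,n+'0'); print(n,c['vertical_fov'],c['cx'],c['cy'],c['k1'],c['T'].round(3).tolist())
E
```

```text
pics
t 0.0 pos [ 188.2 -621.9  404.1] q [ 0.5675  0.4217  0.5681 -0.4212]
M [[-0.0, 0.957, 0.29], [0.001, 0.29, -0.957], [-1.0, 0.0, -0.001]]
F [-0.52  0.81 -0.29] w 85.3 j [-1.324  0.481  1.597  0.     1.065 -0.047]
scene 45.40807864803922 261.0385695484958 184.95480482029237 0.002848040117040948 [[-0.453, 0.67, -0.589, -460.593], [-0.892, -0.331, 0.309, 535.098], [0.012, 0.665, 0.747, 1455.177], [0.0, 0.0, 0.0, 1.0]]
top 45.99034697546959 250.19221915924885 185.5411478137682 -0.057012909797462194 [[0.019, 0.986, -0.168, 269.54], [-1.0, 0.018, -0.005, 18.656], [-0.002, 0.168, 0.986, 1865.833], [0.0, 0.0, 0.0, 1.0]]
wrist 59.94303568896411 252.06963243740003 192.01116700357858 -0.046481974092366034 [[0.289, 0.908, 0.302, 265.049], [-0.957, 0.275, 0.09, -598.689], [-0.001, -0.315, 0.949, 373.926], [0.0, 0.0, 0.0, 1.0]]
```

View pics/top0.png

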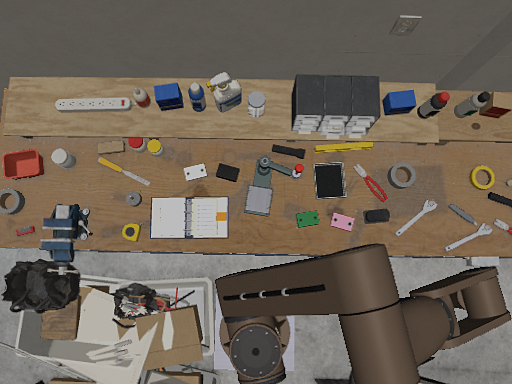

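View pics/scene0.png

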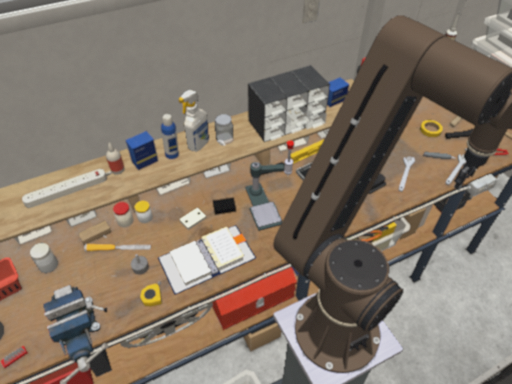

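View pics/wrist0.png

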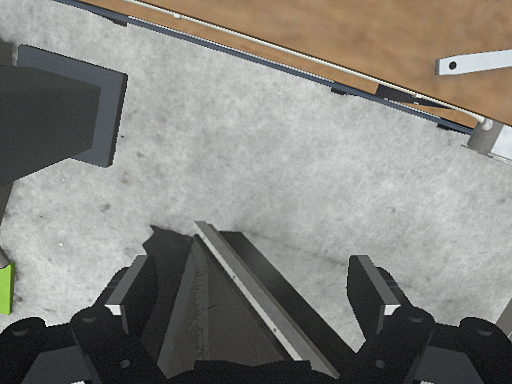

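Run:
```python
from h import *
c=load('top0'); im=cv2.cvtColor(c['img'],cv2.COLOR_RGB2BGR)
cv2.imwrite('pics/z1.png',cv2.resize(im[130:250,120:260],None,fx=5.5,fy=5,interpolation=cv2.INTER_CUBIC))
cv2.imwrite('pics/z2.png',cv2.resize(im[130:250,245:395],None,fx=5,fy=5,interpolation=cv2.INTER_CUBIC))
pts=dict(white=(195,172),black=(228,172),green=(307,218),pink=(342,221),anvil=(259,199),knob=(298,171),col=(264,163),tab=(222,216),sp=(186,217),tray=(330,180),torch=(289,151),sb=(377,215),tape=(131,232),saw=(133,198))
for k,v in pts.items(): print(k,onz(c,v,20)[0].round(0))
```

```text
white [637. 259.  20.]
black [639. 122.  20.]
green [ 454. -207.   20.]
pink [ 444. -350.   20.]
anvil [528.  -9.  20.]
knob [ 649. -170.   20.]
col [681. -28.  20.]
tab [455. 141.  20.]
sp [448. 289.  20.]
tray [ 614. -303.   20.]
torch [ 734. -132.   20.]
sb [ 471. -495.   20.]
tape [382. 512.  20.]
saw [523. 512.  20.]
```

View pics/z1.png

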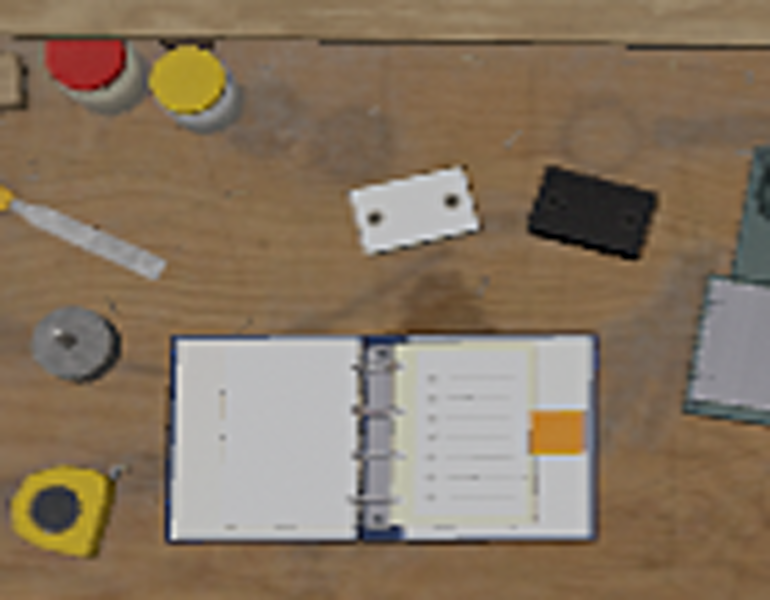

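View pics/z2.png

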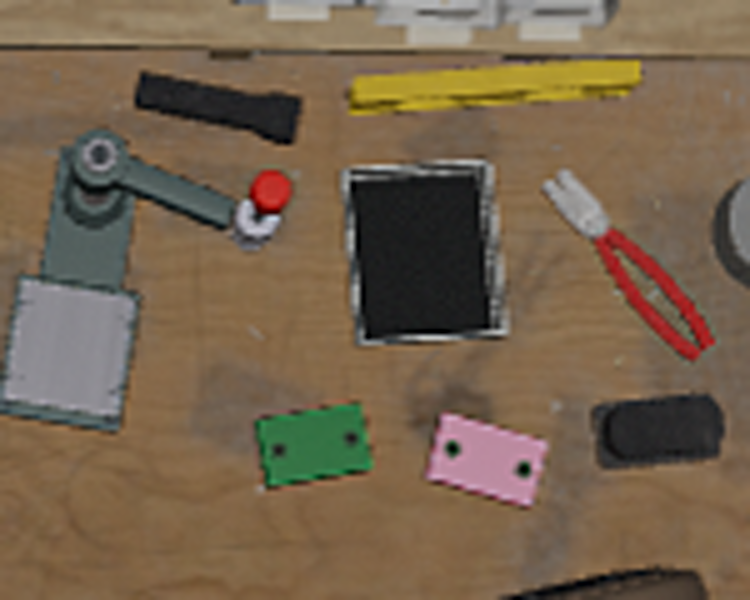

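```bash
cat >> h.py <<'E'
RNG=dict(orange=((8,150,120),(22,255,255)),green=((45,90,40),(85,255,255)),red=((0,150,90),(7,255,255)),white=((0,0,170),(180,40,255)),black=((0,0,0),(180,120,62)),pink=((150,40,120),(178,200,255)))
def blob(c,col,roi,z,show=True):
    hsv=cv2.cvtColor(c['img'],cv2.COLOR_RGB2HSV); m=cv2.inRange(hsv,*map(np.array,RNG[col]))
    x0,y0,x1,y1=roi; k=np.zeros_like(m); k[y0:y1,x0:x1]=m[y0:y1,x0:x1]
    k=cv2.morphologyEx(k,cv2.MORPH_CLOSE,np.ones((3,3)))
    cs,_=cv2.findContours(k,cv2.RETR_EXTERNAL,cv2.CHAIN_APPROX_NONE)
    if not cs: print(col,'none'); return None
    q=max(cs,key=cv2.contourArea)
    M=cv2.moments(q); uv=(M['m10']/M['m00'],M['m01']/M['m00'])
    P=onz(c,q[:,0].astype(float),z)[:,:2].astype(np.float32)
    rc=cv2.minAreaRect(P); ctr=onz(c,uv,z)[0]
    b=cv2.boxPoints(rc); e=[b[1]-b[0],b[2]-b[1]]; l=max(e,key=lambda v:np.hypot(*v)); a=np.arctan2(l[1],l[0]); a=(a+np.pi)%np.pi
    if show: print(col,'uv',np.round(uv,1),'bbox',cv2.boundingRect(q),'ctr',ctr.round(1)[:2],'rect',np.round(rc[0],1),np.round(rc[1],1),'long axis ang',round(float(a),3))
    return ctr,rc,a,q
E
python3 - <<'E'
from h import *
t=load('top0')
blob(t,'orange',(210,205,235,230),36)
blob(t,'green',(290,205,325,232),22)
blob(t,'white',(180,160,210,184),18)
blob(t,'black',(213,160,243,184),30)
blob(t,'red',(290,160,306,180),278)
blob(t,'black',(315,160,347,200),3)
blob(t,'pink',(325,205,360,235),22)
s=load('scene0')
blob(s,'orange',(225,225,255,250),36)
blob(s,'black',(210,190,240,218),30)
blob(s,'white',(175,205,210,230),18)
blob(s,'red',(280,135,300,150),278)
E
```

```text
orange uv [221.1 216.1] bbox (217, 212, 9, 9) ctr [453.1 143.9] rect [453.7 144.3] [32.8 32.5] long axis ang 0.028
green uv [307.2 218.5] bbox (296, 211, 24, 16) ctr [ 451.5 -207.3] rect [ 451.6 -207.5] [55.1 89.5] long axis ang 1.754
white uv [194.8 171.4] bbox (184, 164, 23, 16) ctr [639.7 260.2] rect [639.8 260.2] [52.9 85.2] long axis ang 1.84
black uv [227.1 172.3] bbox (216, 163, 23, 19) ctr [636.3 124.8] rect [636.3 124.5] [87.1 59. ] long axis ang 1.313
red uv [298.8 167.6] bbox (295, 164, 9, 8) ctr [ 608.4 -146. ] rect [ 608. -146.] [28.1 25.9] long axis ang 0.786
black uv [328.7 180.2] bbox (315, 163, 30, 36) ctr [ 615.7 -300.2] rect [ 614.8 -302.4] [147.8 112.8] long axis ang 0.083
pink uv [341.9 221.5] bbox (330, 213, 25, 18) ctr [ 441.6 -349.6] rect [ 441.9 -349.8] [90.1 56.6] long axis ang 1.295
orange uv [239.4 238.4] bbox (234, 234, 12, 10) ctr [454.8 142. ] rect [455.7 142. ] [35.9 32.9] long axis ang 1.538
black uv [223.9 205.7] bbox (214, 198, 21, 16) ctr [629.6 128.4] rect [630. 128.] [79.9 67.5] long axis ang 1.297
white uv [192.1 217.6] bbox (180, 208, 26, 20) ctr [639.  261.4] rect [640.6 260. ] [57.6 88.2] long axis ang 1.842
red uv [289.8 143.9] bbox (287, 140, 7, 9) ctr [ 602.7 -141.3] rect [ 601.8 -141.8] [22.5 43.9] long axis ang 2.634
```

>>> servo_tool --pt "-4 30 -24 -0.3 0 0 1" --pt "-4 30 -24 -0.3 0 0 1" --pt "-4 30 -24 -0.3 0 0 1" --pt "-4 30 -24 -0.3 0 0 1" --pt "-4 30 -24 -0.3 0 0 1" --pt "-4 30 -24 -0.6 0 0 1" --pt "-4 30 -24 -0.6 0 0 1" --pt "-4 30 -24 -0.6 0 0 1" --pt "-4 30 -24 -0.6 0 0 1" --pt "-4 30 -24 -0.6 0 0 1" --pt "-4 30 -24 -0.6 0 0 1"

```text
time_s: 1.07
tool_pos: [407.4, -303.1, 445.1]
tcp_rot: [0.668, 0.234, 0.667, -0.234]
contact_force: [-0.1, -0.4, -0.1]
gripper_width: 85.0
```

```bash
cat >> h.py <<'E'
def go(p,yaw=0.0,M=None):
    """target grasp point p (mm); tool down, tool z at yaw from world x. prints needed shift (cm), rotvec"""
    s=r.observe(); q=s['tcp_rot']; C=R.from_quat([q[1],q[2],q[3],q[0]]).as_matrix()
    if M is None:
        z=np.array([np.cos(yaw),np.sin(yaw),0]); x=np.array([0,0,-1.]); M=np.c_[x,np.cross(z,x),z]
    tcp=np.asarray(p,float)-155*M[:,0]
    d=C.T@(tcp-s['tool_pos'])/10; rv=R.from_matrix(C.T@M).as_rotvec()
    print('tcp',np.round(s['tool_pos'],1),'->',tcp.round(1),'SHIFT cm',d.round(2),'ROT',rv.round(3))
    return d,rv
E
python3 - <<'E'
from h import *
st(); go([456,147,240],0)
E
```

```text
t 1.07 pos [ 407.4 -303.1  445.1] q [ 0.6676  0.2338  0.6672 -0.2336]
M [[0.001, 0.624, 0.782], [0.0, 0.782, -0.624], [-1.0, 0.001, 0.0]]
F [-0.07 -0.4  -0.07] w 85.0 j [-7.000e-01  2.370e-01  1.867e+00  1.000e-03  1.036e+00 -2.600e-02]
tcp [ 407.4 -303.1  445.1] -> [456. 147. 395.] SHIFT cm [  5.02  38.21 -24.28] ROT [-0.674  0.001 -0.   ]
```

>>> servo_tool --pt "0 38 -24.3 -0.674 0 0 1" --pt "0 38 -24.3 -0.674 0 0 1" --pt "0 38 -24.3 -0.674 0 0 1" --pt "0 38 -24.3 -0.674 0 0 1" --pt "0 38 -24.3 -0.674 0 0 1" --pt "0 38 -24.3 -0.674 0 0 1" --pt "5 38 -24.3 -0.674 0 0 1" --pt "5 38 -24.3 -0.674 0 0 1" --pt "5 38 -24.3 -0.674 0 0 1" --pt "5 38 -24.3 -0.674 0 0 1" --pt "5 38 -24.3 -0.674 0 0 1" --pt "5 38 -24.3 -0.674 0 0 1" --pt "5 38 -24.3 -0.674 0 0 1" --pt "5 38 -24.3 -0.674 0 0 1"

```text
time_s: 2.23
tool_pos: [454.6, 142.3, 394.4]
tcp_rot: [0.707, 0.001, 0.707, -0.001]
contact_force: [-0.7, -0.4, 1.0]
gripper_width: 85.3
```

Run:
```python
from h import *
st(); snap('wrist','w1')
```

```text
t 2.23 pos [454.6 142.3 394.4] q [ 7.068e-01  7.000e-04  7.074e-01 -1.100e-03]
M [[-0.001, 0.003, 1.0], [-0.001, 1.0, -0.003], [-1.0, -0.001, -0.001]]
F [-0.66 -0.37  0.98] w 85.3 j [ 0.24   0.251  1.994 -0.     0.898  0.243]
```

View pics/w1.png

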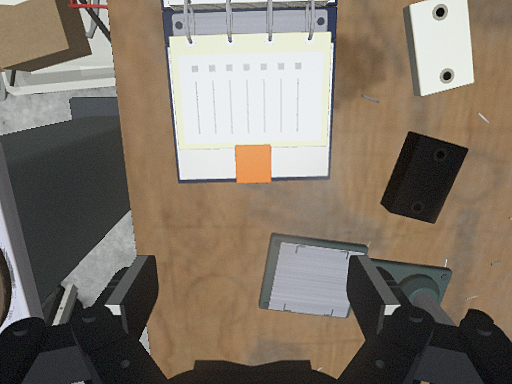

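Run:
```python
from h import *
c=load('w1')
blob(c,'orange',(225,135,280,195),36)
blob(c,'black',(375,125,475,230),30)
# spine: rings tops? leaf edges lower
print('leaf corners',onz(c,[(178,37),(331,33),(330,146),(172,150)],35.5).round(1)[:,:2].tolist())
im=cv2.cvtColor(c['img'],cv2.COLOR_RGB2BGR)
cv2.imwrite('pics/z3.png',cv2.resize(im[220:330,250:380],None,fx=6,fy=5,interpolation=cv2.INTER_CUBIC))
cv2.imwrite('pics/z4.png',cv2.resize(im[0:230,370:512],None,fx=4,fy=2.6,interpolation=cv2.INTER_CUBIC))
```

```text
orange uv [252.7 163.5] bbox (235, 145, 36, 38) ctr [454.2 144.3] rect [454.2 143.9] [34.9 38.5] long axis ang 1.583
black uv [422.5 177. ] bbox (381, 132, 87, 91) ctr [633.2 128.2] rect [632.9 125.8] [87.1 68.5] long axis ang 1.309
leaf corners [[386.4, 262.7], [525.6, 265.7], [531.3, 161.9], [373.4, 158.3]]
```

View pics/z3.png

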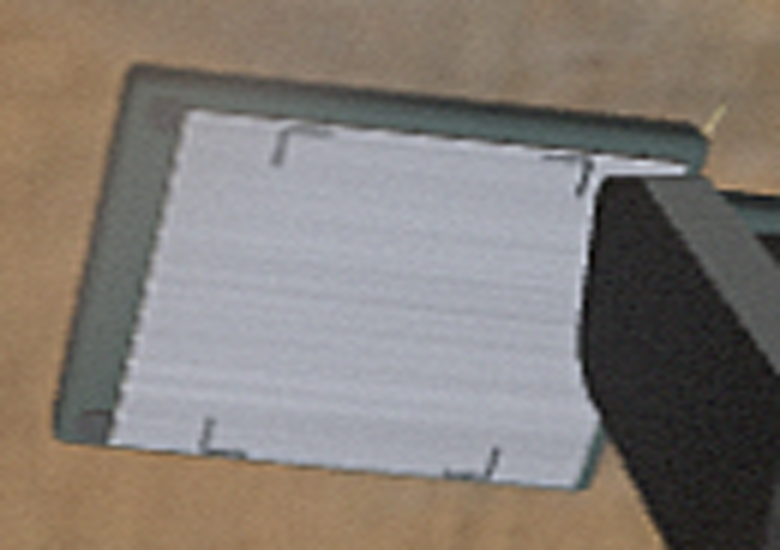

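View pics/z4.png

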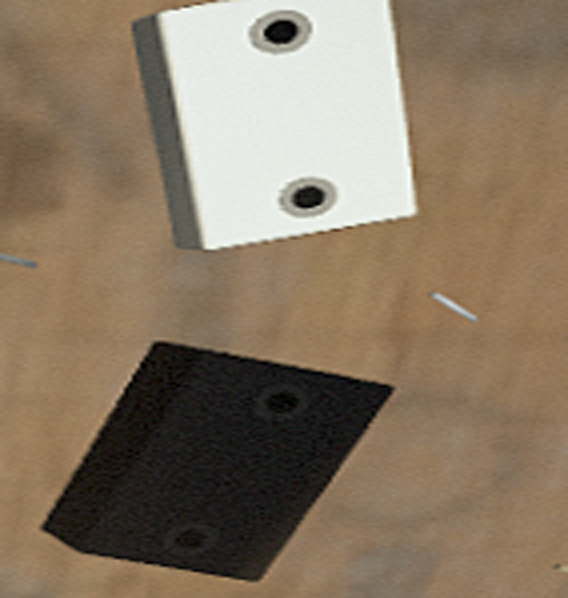

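Run:
```python
from h import *
c=load('w1')
a=onz(c,[(297.5,245.4),(347.8,251.4),(284.2,310.6),(332,315.6)],16)[:,:2]; print('anvil',a.round(1).tolist(),a.mean(0).round(1))
print('x dir',[np.arctan2(*(d[::-1])).round(3) for d in (a[1]-a[0],a[3]-a[2])],'ydir',[np.arctan2(d[1],d[0]).round(3) for d in (a[0]-a[2],a[1]-a[3])],np.linalg.norm(a[1]-a[0]),np.linalg.norm(a[0]-a[2]))
for n,h,z in (('black',[(440.7,154.6),(417.5,206.5)],30),('white',[(440.3,11.9),(446.7,75.8)],18)):
    p=onz(c,h,z)[:,:2]; d=p[0]-p[1]; print(n,p.mean(0).round(1),np.linalg.norm(d).round(1),'ang',np.arctan2(d[1],d[0]).round(3))
go([454.2,138.2,34],0)
```

```text
anvil [[506.2, 41.5], [566.0, 33.3], [493.4, -50.2], [554.5, -58.4]] [530.   -8.5]
x dir [np.float64(-0.137), np.float64(-0.134)] ydir [np.float64(1.432), np.float64(1.446)] 60.29295074500544 92.57221839311403
black [640.9 123.6] 59.5 ang 1.302
white [640.9 259.1] 60.2 ang 1.83
tcp [454.7 141.8 394.7] -> [454.2 138.2 189. ] SHIFT cm [20.57 -0.35 -0.04] ROT [-0.004 -0.     0.   ]
```

>>> servo_tool --newtons 25 --pt "15 -0.35 0 0 0 0 0.8" --pt "15 -0.35 0 0 0 0 0.8" --pt "15 -0.35 0 0 0 0 0.8" --pt "15 -0.35 0 0 0 0 0.8" --pt "18 -0.35 0 0 0 0 0.8" --pt "20.7 -0.35 0 0 0 0 0.8" --pt "20.7 -0.35 0 0 0 0 0.8" --pt "20.7 -0.35 0 0 0 0 0.8" --pt "20.7 -0.35 0 0 0 0 0.2" --pt "20.7 -0.35 0 0 0 0 0.2" --pt "20.7 -0.35 0 0 0 0 0.2" --pt "20.7 -0.35 0 0 0 0 0.2" --pt "20.7 -0.35 0 0 0 0 0.2" --pt "20.7 -0.35 0 0 0 0 0.2" --pt "20.7 -0.35 0 0 0 0 0.2"

```text
time_s: 3.53
tool_pos: [455.0, 139.3, 189.3]
tcp_rot: [0.708, 0.001, 0.706, -0.001]
contact_force: [-1.1, -5.4, 12.3]
gripper_width: 35.6
```

Run:
```python
from h import *
st(); snap('wrist','w2')
for t in np.linspace(0,np.pi,11)[1:]:
    print(np.round([-(141*np.sin(t))/10, (141-141*np.cos(t))/10],2))
```

```text
t 3.53 pos [455.  139.3 189.3] q [ 0.7079  0.001   0.7063 -0.0008]
M [[0.002, 0.003, 1.0], [0.0, 1.0, -0.003], [-1.0, 0.0, 0.002]]
F [-1.11 -5.39 12.34] w 35.6 j [ 2.340e-01  5.970e-01  2.155e+00 -1.000e-03  3.880e-01  2.370e-01]
[-4.36  0.69]
[-8.29  2.69]
[-11.41   5.81]
[-13.41   9.74]
[-14.1  14.1]
[-13.41  18.46]
[-11.41  22.39]
[-8.29 25.51]
[-4.36 27.51]
[-0.  28.2]
```

View pics/w2.png

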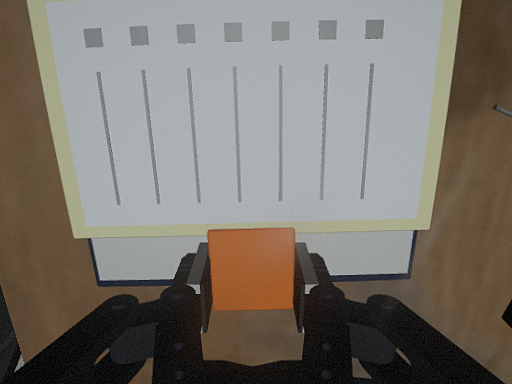

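>>> servo_tool --pt "-1.35 0.06 0 0 0 0 0.2" --pt "-2.69 0.26 0 0 0 0 0.2" --pt "-4.0 0.58 0 0 0 0 0.2" --pt "-5.28 1.03 0 0 0 0 0.2" --pt "-6.51 1.59 0 0 0 0 0.2" --pt "-7.68 2.27 0 0 0 0 0.2" --pt "-8.78 3.07 0 0 0 0 0.2" --pt "-9.8 3.96 0 0 0 0 0.2" --pt "-10.72 4.94 0 0 0 0 0.2" --pt "-11.55 6.01 0 0 0 0 0.2"

```text
time_s: 4.42
tool_pos: [454.0, 199.7, 304.7]
tcp_rot: [0.707, 0.001, 0.707, -0.001]
contact_force: [-3.7, 1.0, -4.6]
gripper_width: 35.2
```

Run:
```python
from h import *
st(); snap('scene','s2')
c=load('s2'); cv2.imwrite('pics/s2z.png',cv2.resize(cv2.cvtColor(c['img'],cv2.COLOR_RGB2BGR)[180:320,130:310],None,fx=4,fy=4,interpolation=cv2.INTER_CUBIC))
```

```text
t 4.42 pos [454.  199.7 304.7] q [ 0.7071  0.001   0.7071 -0.001 ]
M [[-0.0, 0.003, 1.0], [-0.0, 1.0, -0.003], [-1.0, -0.0, -0.0]]
F [-3.67  1.   -4.61] w 35.2 j [ 0.353  0.406  2.042 -0.     0.693  0.356]
```

View pics/s2z.png

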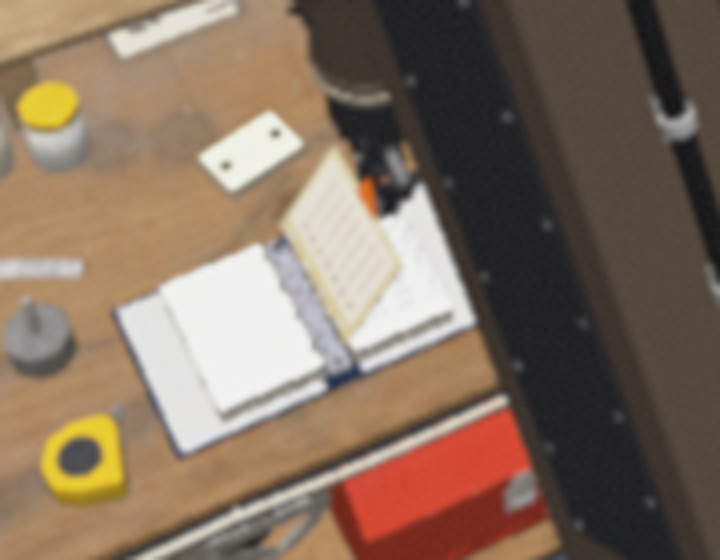

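>>> servo_tool --pt "-0.72 1.15 0 0 0 0 0.2" --pt "-1.33 2.36 0 0 0 0 0.2" --pt "-1.82 3.62 0 0 0 0 0.2" --pt "-2.19 4.92 0 0 0 0 0.2" --pt "-2.43 6.25 0 0 0 0 0.2" --pt "-2.54 7.6 0 0 0 0 0.2" --pt "-2.52 8.95 0 0 0 0 0.2" --pt "-2.38 10.3 0 0 0 0 0.2" --pt "-2.1 11.62 0 0 0 0 0.2" --pt "-1.7 12.91 0 0 0 0 0.2" --pt "-1.18 14.16 0 0 0 0 0.2" --pt "-0.54 15.35 0 0 0 0 0.2" --pt "0.22 16.48 0 0 0 0 0.2" --pt "1.07 17.52 0 0 0 0 0.2" --pt "2.02 18.49 0 0 0 0 0.2" --pt "3.06 19.35 0 0 0 0 0.2" --pt "4.18 20.11 0 0 0 0 0.2" --pt "5.37 20.76 0 0 0 0 0.2" --pt "6.61 21.3 0 0 0 0 0.2" --pt "7.9 21.71 0 0 0 0 0.2"

```text
time_s: 6.13
tool_pos: [451.2, 417.0, 223.2]
tcp_rot: [0.704, -0.0, 0.71, -0.002]
contact_force: [-33.2, 4.0, 3.0]
gripper_width: 35.4
```

Run:
```python
from h import *
st(); snap('scene','s3')
c=load('s3'); cv2.imwrite('pics/s3z.png',cv2.resize(cv2.cvtColor(c['img'],cv2.COLOR_RGB2BGR)[180:320,100:280],None,fx=4,fy=4,interpolation=cv2.INTER_CUBIC))
```

```text
t 6.13 pos [451.2 417.  223.2] q [ 7.043e-01 -2.000e-04  7.099e-01 -2.300e-03]
M [[-0.008, 0.003, 1.0], [-0.003, 1.0, -0.003], [-1.0, -0.004, -0.008]]
F [-33.16   3.98   2.98] w 35.4 j [0.696 0.657 1.815 0.004 0.679 0.696]
```

View pics/s3z.png

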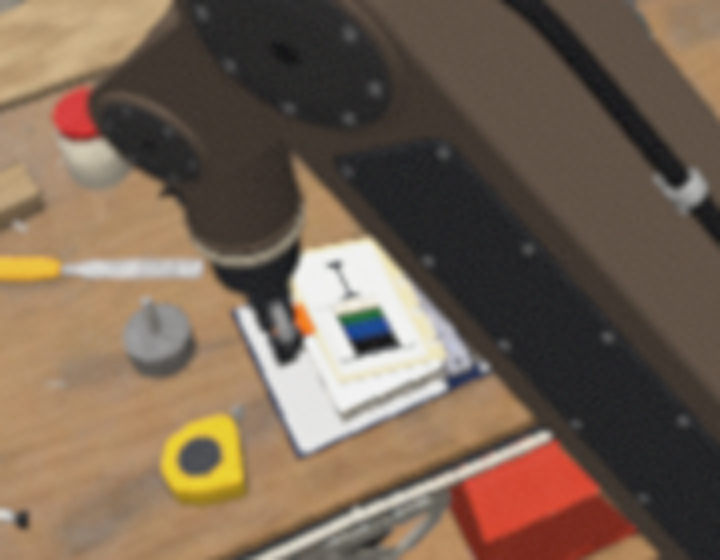

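>>> servo_tool --pt "0 0 -0.3 0 0 0 0.6" --pt "0 0 -0.3 0 0 0 0.6" --pt "0 0 -0.3 0 0 0 0.6" --pt "0 0 -0.3 0 0 0 0.8" --pt "-1 0 -0.3 0 0 0 0.8" --pt "-3 0 -0.3 0 0 0 0.8" --pt "-6 0 -0.3 0 0 0 0.8" --pt "-10 0 -0.3 0 0 0 0.8" --pt "-14 0 -0.3 0 0 0 0.8" --pt "-18 0 -0.3 0 0 0 0.8" --pt "-18 0 -0.3 0 0 0 0.8"

```text
time_s: 7.1
tool_pos: [453.9, 417.5, 413.5]
tcp_rot: [0.71, 0.004, 0.704, 0.001]
contact_force: [1.8, 1.0, -0.1]
gripper_width: 68.2
```

Run:
```python
from h import *
st(); snap('wrist','w4');snap('scene','s4')
c=load('s4'); cv2.imwrite('pics/s4z.png',cv2.resize(cv2.cvtColor(c['img'],cv2.COLOR_RGB2BGR)[180:320,100:280],None,fx=4,fy=4,interpolation=cv2.INTER_CUBIC))
go([640.9,123.6,180],1.302-np.pi/2)
```

```text
t 7.1 pos [453.9 417.5 413.5] q [0.7104 0.004  0.7038 0.0015]
M [[0.009, 0.003, 1.0], [0.008, 1.0, -0.004], [-1.0, 0.008, 0.009]]
F [ 1.79  1.   -0.12] w 68.2 j [0.695 0.422 1.672 0.    1.036 0.698]
tcp [452.8 416.6 407.4] -> [640.9 123.6 335. ] SHIFT cm [  7.22 -29.26  18.88] ROT [ 0.265  0.003 -0.004]
```

View pics/w4.png

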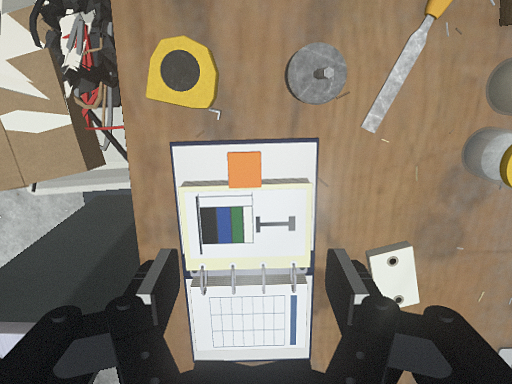

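View pics/s4z.png

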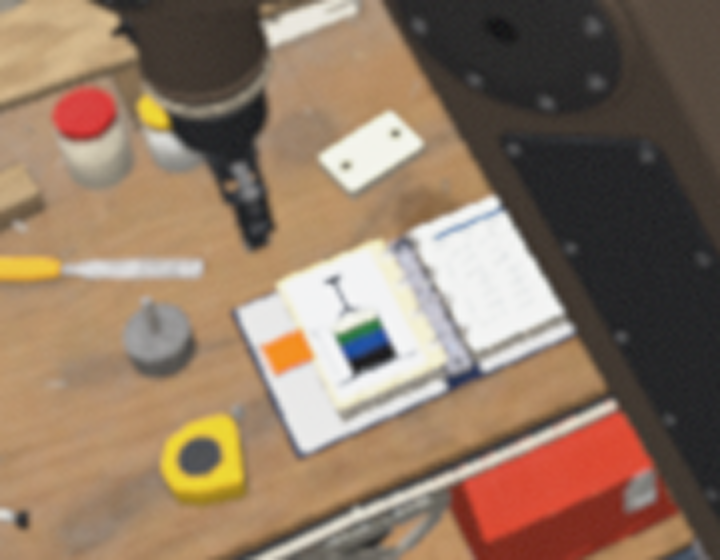

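Run:
```python
from h import *
c=load('w4')
for z in (32,36,52,68): blob(c,'orange',(220,140,270,195),z)
```

```text
orange uv [244.1 169.2] bbox (228, 152, 33, 36) ctr [447.9 410.8] rect [447.8 410.2] [34.8 39.2] long axis ang 1.574
orange uv [244.1 169.2] bbox (228, 152, 33, 36) ctr [447.9 411.8] rect [447.9 411.2] [34.4 38.8] long axis ang 1.574
orange uv [244.1 169.2] bbox (228, 152, 33, 36) ctr [448.2 415.8] rect [448.2 415.3] [32.8 37. ] long axis ang 1.574
orange uv [244.1 169.2] bbox (228, 152, 33, 36) ctr [448.5 419.8] rect [448.4 419.3] [31.2 35.2] long axis ang 1.574
```

>>> servo_tool --pt "2 -14 9 0.13 0 0 0.98" --pt "5 -29.3 18.9 0.265 0 0 0.98" --pt "5 -29.3 18.9 0.265 0 0 0.98" --pt "5 -29.3 18.9 0.265 0 0 0.98" --pt "5 -29.3 18.9 0.265 0 0 0.98" --pt "5 -29.3 18.9 0.265 0 0 0.98" --pt "7.2 -29.3 18.9 0.265 0 0 0.98" --pt "7.2 -29.3 18.9 0.265 0 0 0.98" --pt "7.2 -29.3 18.9 0.265 0 0 0.98" --pt "7.2 -29.3 18.9 0.265 0 0 0.98" --pt "7.2 -29.3 18.9 0.265 0 0 0.98" --pt "7.2 -29.3 18.9 0.265 0 0 0.98" --pt "7.2 -29.3 18.9 0.265 0 0 0.98"

```text
time_s: 8.28
tool_pos: [640.0, 123.8, 332.3]
tcp_rot: [0.701, 0.094, 0.701, -0.094]
contact_force: [-0.2, -0.2, 0.3]
gripper_width: 84.1
```

Run:
```python
from h import *
st(); snap('wrist','w5')
go([640.9,123.6,15],1.302-np.pi/2)
```

```text
t 8.28 pos [640.  123.8 332.3] q [ 0.7007  0.0942  0.701  -0.0942]
M [[-0.0, 0.264, 0.964], [0.0, 0.964, -0.264], [-1.0, 0.0, -0.0]]
F [-0.18 -0.15  0.26] w 84.1 j [0.145 0.557 1.66  0.    0.925 0.412]
tcp [640.  124.  332.4] -> [640.9 123.6 170. ] SHIFT cm [16.24 -0.02  0.1 ] ROT [ 0.002 -0.    -0.   ]
```

View pics/w5.png

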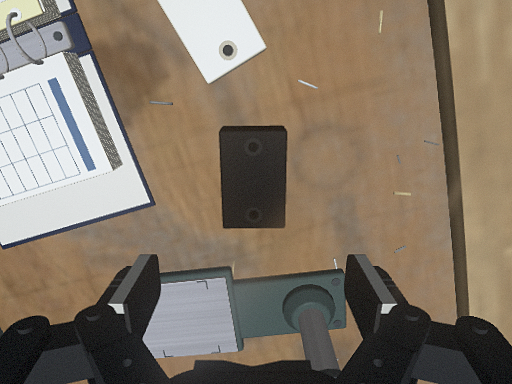

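Run:
```python
from h import *
c=load('w5')
p=onz(c,[(253,147),(253,214)],30)[:,:2]; d=p[0]-p[1]; print(p.mean(0).round(1),np.linalg.norm(d).round(1),np.arctan2(d[1],d[0]).round(3))
go([*p.mean(0),20],np.arctan2(d[1],d[0])-np.pi/2)
```

```text
[639.8 123.4] 59.5 1.304
tcp [640.  124.  332.4] -> [639.8 123.4 175. ] SHIFT cm [15.74 -0.06  0.  ] ROT [-0. -0. -0.]
```

>>> servo_tool --newtons 45 --pt "10 0 0 0 0 0 0.98" --pt "12 0 0 0 0 0 0.98" --pt "14 0 0 0 0 0 0.98" --pt "15.6 0 0 0 0 0 0.98" --pt "15.6 0 0 0 0 0 0.98" --pt "15.6 0 0 0 0 0 0.98" --pt "15.6 0 0 0 0 0 0.4" --pt "15.6 0 0 0 0 0 0.4" --pt "15.6 0 0 0 0 0 0.4" --pt "15.6 0 0 0 0 0 0.4" --pt "15.6 0 0 0 0 0 0.4" --pt "15.6 0 0 0 0 0 0.4" --pt "14.5 0 0 0 0 0 0.4" --pt "13 0 0 0 0 0 0.4" --pt "11 0 0 0 0 0 0.4" --pt "8 0 0 0 0 0 0.4" --pt "6 0 0 0 0 0 0.4" --pt "6 0 0 0 0 0 0.4"

```text
time_s: 9.83
tool_pos: [642.1, 123.2, 278.5]
tcp_rot: [0.703, 0.095, 0.698, -0.094]
contact_force: [1.7, -0.2, -1.9]
gripper_width: 55.1
```

Run:
```python
from h import *
st(); snap('wrist','w6')
go([530,-8.5,130],-.132)
```

```text
t 9.83 pos [642.1 123.2 278.5] q [ 0.7035  0.0952  0.698  -0.0937]
M [[0.008, 0.265, 0.964], [0.001, 0.964, -0.265], [-1.0, 0.003, 0.007]]
F [ 1.66 -0.18 -1.88] w 55.1 j [ 0.143  0.621  1.697 -0.     0.815  0.411]
tcp [641.4 123.2 276.3] -> [530.   -8.5 285. ] SHIFT cm [ -0.95 -15.64  -7.25] ROT [-0.136  0.006 -0.002]
```

View pics/w6.png

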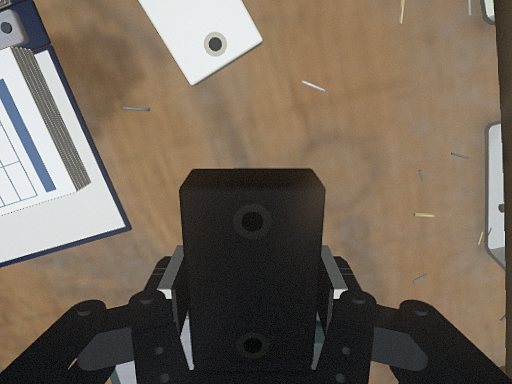

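>>> servo_tool --pt "-1 -2 -3.5 0 0 0 0.4" --pt "-1 -5 -7.2 -0.136 0 0 0.4" --pt "-1 -9 -7.2 -0.136 0 0 0.4" --pt "-1 -13 -7.2 -0.136 0 0 0.4" --pt "-1 -15.6 -7.2 -0.136 0 0 0.4" --pt "-1 -15.6 -7.2 -0.136 0 0 0.4" --pt "-1 -15.6 -7.2 -0.136 0 0 0.4" --pt "-1 -15.6 -7.2 -0.136 0 0 0.4"

```text
time_s: 10.55
tool_pos: [529.7, -8.3, 282.2]
tcp_rot: [0.706, 0.047, 0.706, -0.047]
contact_force: [0.3, 0.7, -2.8]
gripper_width: 55.3
```

Run:
```python
from h import *
st(); snap('wrist','w7'); snap('scene','s7')
go([530,-8.5,37],-.132)
```

```text
t 10.55 pos [529.7  -8.3 282.2] q [ 0.7055  0.047   0.7056 -0.0469]
M [[0.0, 0.132, 0.991], [0.0, 0.991, -0.132], [-1.0, 0.0, -0.0]]
F [ 0.27  0.73 -2.76] w 55.3 j [-0.073  0.479  1.984  0.     0.678  0.06 ]
tcp [530.   -7.6 282.1] -> [530.   -8.5 192. ] SHIFT cm [ 9.01 -0.09  0.02] ROT [ 0.001  0.    -0.   ]
```

View pics/w7.png

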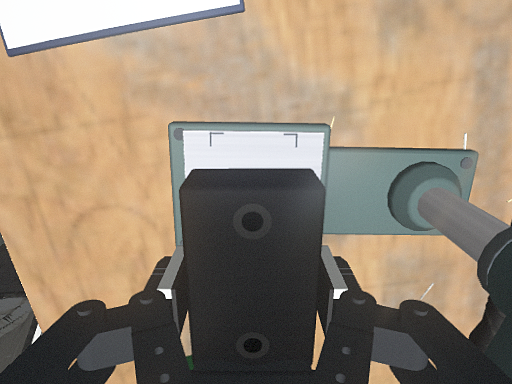

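Run:
```python
from h import *
c=load('w7')
p=onz(c,[(210,133),(297,133)],16)[:,:2]; d=p[1]-p[0]; a=np.arctan2(d[1],d[0]); print(p.round(1),np.linalg.norm(d),a)
ey=np.array([np.sin(.132),np.cos(.132)]); print(p.mean(0)-46*ey, p.mean(0)-45*ey)
h=onz(c,[(252.5,222),(252.5,346)],282-155+8)[:,:2]; print(h.mean(0),np.linalg.norm(h[0]-h[1]))
```

```text
[[505.7  41.6]
 [566.6  33.5]] 61.49014373174373 -0.13291078858661784
[530.09946223  -8.07431086] [530.23107924  -7.08301021]
[529.24295853  -8.3558173 ] 59.744174291844075
```

>>> servo_tool --pt "3 0 0 0 0 0 0.4" --pt "6 0 0 0 0 0 0.4" --pt "8 0 0 0 0 0 0.4" --pt "8.5 0 0 0 0 0 0.4" --pt "8.8 0 0 0 0 0 0.4" --pt "8.9 0 0 0 0 0 0.4" --pt "8.9 0 0 0 0 0 0.4"

```text
time_s: 11.23
tool_pos: [528.6, -7.3, 194.8]
tcp_rot: [0.705, 0.046, 0.707, -0.046]
contact_force: [-16.4, 3.0, 36.7]
gripper_width: 55.0
```

Run:
```python
from h import *
st(); snap('wrist','w8')
```

```text
t 11.23 pos [528.6  -7.3 194.8] q [ 0.7045  0.0462  0.7066 -0.0461]
M [[-0.003, 0.13, 0.991], [0.0, 0.991, -0.13], [-1.0, -0.0, -0.003]]
F [-16.35   3.01  36.67] w 55.0 j [-0.071  0.625  2.03   0.     0.489  0.059]
```

View pics/w8.png

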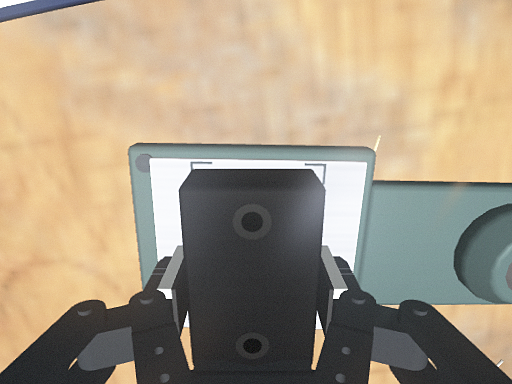

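>>> servo_tool --pt "-0.2 0 0 0 0 0 0.4" --pt "-0.2 0 0 0 0 0 0.4" --pt "-0.2 0 0 0 0 0 0.98" --pt "-0.2 0 0 0 0 0 0.98" --pt "-0.2 0 0 0 0 0 0.98" --pt "-0.2 0 0 0 0 0 0.98" --pt "-2 0 0 0 0 0 0.98" --pt "-5 0 0 0 0 0 0.98" --pt "-9 0 0 0 0 0 0.98" --pt "-12 0 0 0 0 0 0.98" --pt "-12 0 0 0 0 0 0.98"

```text
time_s: 12.2
tool_pos: [531.4, -8.5, 318.5]
tcp_rot: [0.708, 0.047, 0.703, -0.047]
contact_force: [2.1, 0.2, 0.5]
gripper_width: 83.7
```

Run:
```python
from h import *
st(); snap('wrist','w9')
go([451.5,-207.3,160],1.754-np.pi/2)
```

```text
t 12.2 pos [531.4  -8.5 318.5] q [ 0.7082  0.0466  0.7029 -0.0467]
M [[0.008, 0.132, 0.991], [-0.001, 0.991, -0.132], [-1.0, 0.0, 0.008]]
F [2.11 0.18 0.51] w 83.7 j [-0.073  0.425  1.956  0.     0.753  0.059]
tcp [530.8  -8.4 316.1] -> [ 451.5 -207.3  315. ] SHIFT cm [  0.07 -20.76  -5.24] ROT [-0.315  0.005  0.001]
```

View pics/w9.png

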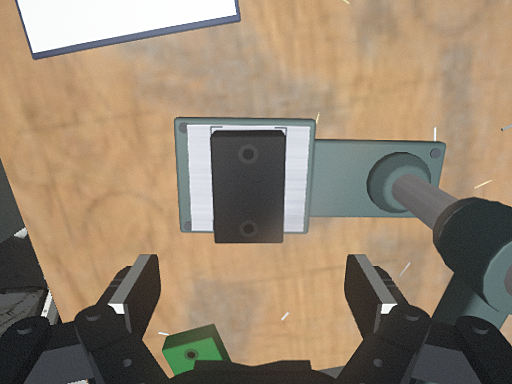

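Run:
```python
from h import *
c=load('w9')
p=onz(c,[(248,154),(248.5,229)],46)[:,:2]; d=p[0]-p[1]; print(p.mean(0).round(1),np.linalg.norm(d),np.arctan2(d[1],d[0])-np.pi/2)
```

```text
[529.8  -8.6] 60.636115365568436 -0.12957415591894272
```

>>> servo_tool --pt "0 -4 -3 -0.1 0 0 0.98" --pt "0 -20.8 -5.2 -0.315 0 0 0.98" --pt "0 -20.8 -5.2 -0.315 0 0 0.98" --pt "0 -20.8 -5.2 -0.315 0 0 0.98" --pt "0 -20.8 -5.2 -0.315 0 0 0.98" --pt "0 -20.8 -5.2 -0.315 0 0 0.98" --pt "0 -20.8 -5.2 -0.315 0 0 0.98" --pt "0 -20.8 -5.2 -0.315 0 0 0.98" --pt "0 -20.8 -5.2 -0.315 0 0 0.98"

```text
time_s: 13.0
tool_pos: [450.6, -207.3, 312.5]
tcp_rot: [0.704, -0.064, 0.705, 0.065]
contact_force: [0.2, 0.1, -0.4]
gripper_width: 83.5
```

Run:
```python
from h import *
st(); snap('wrist','w10')
```

```text
t 13.0 pos [ 450.6 -207.3  312.5] q [ 0.7038 -0.0641  0.7046  0.0647]
M [[-0.001, -0.181, 0.983], [0.001, 0.983, 0.181], [-1.0, 0.001, -0.001]]
F [ 0.25  0.06 -0.39] w 83.5 j [-0.492  0.394  2.035  0.     0.714 -0.675]
```

View pics/w10.png

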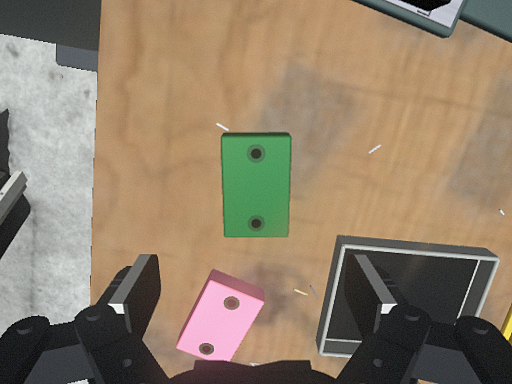

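Run:
```python
from h import *
c=load('w10')
p=onz(c,[(256.2,153.5),(256.2,223.5)],22)[:,:2]; d=p[0]-p[1]; a=np.arctan2(d[1],d[0])-np.pi/2; print(p.mean(0).round(1),np.linalg.norm(d),a)
go([*p.mean(0),20],a)
```

```text
[ 453.4 -210. ] 60.393169787375584 0.1860073383298968
tcp [ 450.8 -206.9  312.6] -> [ 453.4 -210.   175. ] SHIFT cm [13.76 -0.36  0.21] ROT [-0.003 -0.001 -0.001]
```

>>> servo_tool --newtons 45 --pt "8 -0.35 0.2 0 0 0 0.98" --pt "10 -0.35 0.2 0 0 0 0.98" --pt "12 -0.35 0.2 0 0 0 0.98" --pt "13.6 -0.35 0.2 0 0 0 0.98" --pt "13.6 -0.35 0.2 0 0 0 0.98" --pt "13.6 -0.35 0.2 0 0 0 0.98" --pt "13.6 -0.35 0.2 0 0 0 0.4" --pt "13.6 -0.35 0.2 0 0 0 0.4" --pt "13.6 -0.35 0.2 0 0 0 0.4" --pt "13.6 -0.35 0.2 0 0 0 0.4" --pt "13.6 -0.35 0.2 0 0 0 0.4" --pt "13.6 -0.35 0.2 0 0 0 0.4" --pt "12.5 -0.35 0.2 0 0 0 0.4" --pt "10 -0.35 0.2 0 0 0 0.4" --pt "7 -0.35 0.2 0 0 0 0.4" --pt "4 -0.35 0.2 0 0 0 0.4" --pt "1 -0.35 0.2 0 0 0 0.4" --pt "1 -0.35 0.2 0 0 0 0.4" --pt "1 -0.35 0.2 0 0 0 0.4"

```text
time_s: 14.63
tool_pos: [453.8, -211.0, 306.1]
tcp_rot: [0.706, -0.066, 0.703, 0.064]
contact_force: [-0.4, -0.9, -0.9]
gripper_width: 54.9
```

Run:
```python
from h import *
st(); snap('wrist','w11')
go([530,-8.5,148],-.132)
```

```text
t 14.63 pos [ 453.8 -211.   306.1] q [ 0.7057 -0.0656  0.7026  0.0636]
M [[0.005, -0.182, 0.983], [-0.003, 0.983, 0.182], [-1.0, -0.003, 0.004]]
F [-0.41 -0.86 -0.89] w 54.9 j [-0.496  0.408  2.033 -0.     0.695 -0.679]
tcp [ 453.4 -210.8  304.6] -> [530.   -8.5 303. ] SHIFT cm [ 0.16 18.49 11.21] ROT [0.315 0.002 0.001]
```

View pics/w11.png

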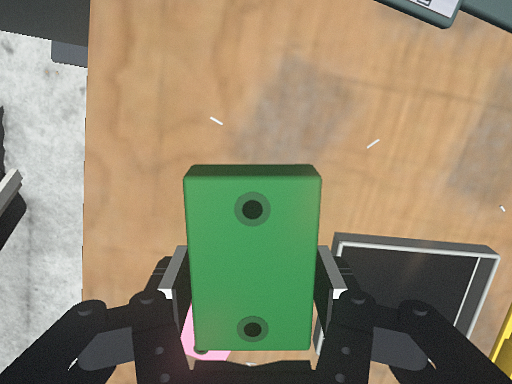

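Run:
```python
from h import *
c=load('w11')
for dz in (0,2): 
    p=onz(c,[(252.5,209.5),(252.5,330)],305.3-155+dz)[:,:2]; print(p.mean(0).round(1),np.linalg.norm(p[0]-p[1]))
```

```text
[ 453.7 -209.9] 60.267609336719715
[ 453.5 -208.6] 59.30533074979673
```

>>> servo_tool --pt "0 18.5 11.2 0.315 0 0 0.4" --pt "0 18.5 11.2 0.315 0 0 0.4" --pt "0 18.5 11.2 0.315 0 0 0.4" --pt "0 18.5 11.2 0.315 0 0 0.4" --pt "0 18.5 11.2 0.315 0 0 0.4" --pt "0 18.5 11.2 0.315 0 0 0.4" --pt "0 18.5 11.2 0.315 0 0 0.4" --pt "0 18.5 11.2 0.315 0 0 0.4" --pt "0 18.5 11.2 0.315 0 0 0.4" --pt "0 18.5 11.2 0.315 0 0 0.4"

```text
time_s: 15.52
tool_pos: [529.3, -9.3, 302.7]
tcp_rot: [0.705, 0.047, 0.706, -0.047]
contact_force: [-0.5, -0.8, -1.3]
gripper_width: 55.1
```

Run:
```python
from h import *
st(); snap('wrist','w12')
go([530,-8.5,68],-.132)
```

```text
t 15.52 pos [529.3  -9.3 302.7] q [ 0.7051  0.0469  0.706  -0.047 ]
M [[-0.001, 0.132, 0.991], [-0.0, 0.991, -0.132], [-1.0, -0.0, -0.001]]
F [-0.52 -0.83 -1.25] w 55.1 j [-0.075  0.448  1.97  -0.     0.726  0.058]
tcp [529.4  -9.4 302.9] -> [530.   -8.5 223. ] SHIFT cm [7.99 0.1  0.05] ROT [-0.001 -0.001  0.   ]
```

View pics/w12.png

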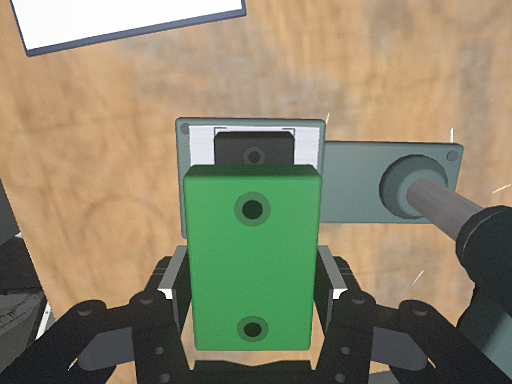

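>>> servo_tool --pt "3 0.1 0.1 0 0 0 0.4" --pt "5.5 0.1 0.1 0 0 0 0.4" --pt "7 0.1 0.1 0 0 0 0.4" --pt "7.6 0.1 0.1 0 0 0 0.4" --pt "7.8 0.1 0.1 0 0 0 0.4" --pt "7.8 0.1 0.1 0 0 0 0.4" --pt "7.8 0.1 0.1 0 0 0 0.4"

```text
time_s: 16.15
tool_pos: [531.1, -8.3, 225.7]
tcp_rot: [0.706, 0.047, 0.705, -0.047]
contact_force: [0.3, 0.2, -2.0]
gripper_width: 54.8
```

>>> servo_tool --pt "0.1 0 -0.05 0 0 0 0.4" --pt "0.2 0 -0.05 0 0 0 0.4" --pt "0.2 0 -0.05 0 0 0 0.4"

```text
time_s: 16.4
tool_pos: [530.9, -8.0, 224.7]
tcp_rot: [0.706, 0.047, 0.705, -0.047]
contact_force: [-3.7, -3.7, 24.2]
gripper_width: 54.9
```

Contact (24 N). Release and retreat.

>>> servo_tool --pt "-0.1 0 0 0 0 0 0.4" --pt "-0.1 0 0 0 0 0 0.98" --pt "-0.1 0 0 0 0 0 0.98" --pt "-0.1 0 0 0 0 0 0.98" --pt "-0.1 0 0 0 0 0 0.98" --pt "-2 0 0 0 0 0 0.98" --pt "-5 0 0 0 0 0 0.98" --pt "-9 0 0 0 0 0 0.98" --pt "-10 0 0 0 0 0 0.98" --pt "-10 0 0 0 0 0 0.98"

```text
time_s: 17.23
tool_pos: [531.6, -7.6, 326.3]
tcp_rot: [0.708, 0.047, 0.704, -0.047]
contact_force: [1.0, 0.4, -0.0]
gripper_width: 84.1
```

Run:
```python
from h import *
st(); snap('wrist','w13')
go([640.9,259.1,160],1.83-np.pi/2)
```

```text
t 17.23 pos [531.6  -7.6 326.3] q [ 0.7075  0.0466  0.7036 -0.0466]
M [[0.006, 0.132, 0.991], [-0.0, 0.991, -0.132], [-1.0, 0.0, 0.006]]
F [ 1.02  0.36 -0.04] w 84.1 j [-0.071  0.414  1.948  0.     0.774  0.061]
tcp [531.   -7.6 324.5] -> [640.9 259.1 315. ] SHIFT cm [ 0.98 27.88  7.39] ROT [-0.391  0.003  0.   ]
```

View pics/w13.png

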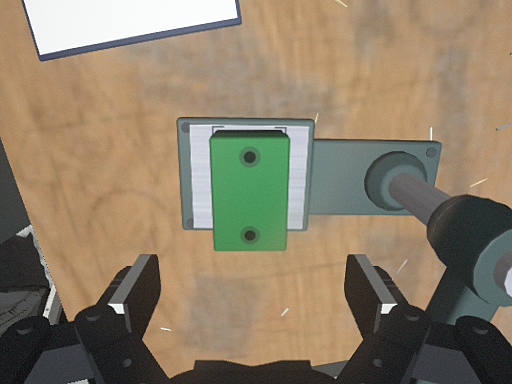

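Green sits squarely on the black (holes at (250,157), (250,235)). Next the white plate.

Run:
```python
from h import *
c=load('w13')
p=onz(c,[(250,157),(250,235)],68)[:,:2]; d=p[0]-p[1]; print(p.mean(0).round(1),np.linalg.norm(d),np.arctan2(d[1],d[0])-np.pi/2)
```

```text
[530.9  -6.7] 59.92194824759804 -0.1341489942741989
```

>>> servo_tool --pt "0 4 0 0 0 0 0.98" --pt "0 8 2 -0.1 0 0 0.98" --pt "0 27.9 7.4 -0.391 0 0 0.98" --pt "0 27.9 7.4 -0.391 0 0 0.98" --pt "0 27.9 7.4 -0.391 0 0 0.98" --pt "0 27.9 7.4 -0.391 0 0 0.98" --pt "0 27.9 7.4 -0.391 0 0 0.98" --pt "0 27.9 7.4 -0.391 0 0 0.98" --pt "1 27.9 7.4 -0.391 0 0 0.98" --pt "1 27.9 7.4 -0.391 0 0 0.98" --pt "1 27.9 7.4 -0.391 0 0 0.98"

```text
time_s: 18.2
tool_pos: [639.7, 258.2, 311.1]
tcp_rot: [0.7, -0.091, 0.703, 0.091]
contact_force: [0.0, -0.4, 0.9]
gripper_width: 83.8
```

Run:
```python
from h import *
st(); snap('wrist','w14')
```

```text
t 18.2 pos [639.7 258.2 311.1] q [ 0.6999 -0.0915  0.7025  0.0908]
M [[-0.003, -0.256, 0.967], [-0.001, 0.967, 0.256], [-1.0, -0.0, -0.004]]
F [ 0.01 -0.36  0.91] w 83.8 j [ 0.34   0.63   1.578 -0.     0.938  0.081]
```

View pics/w14.png

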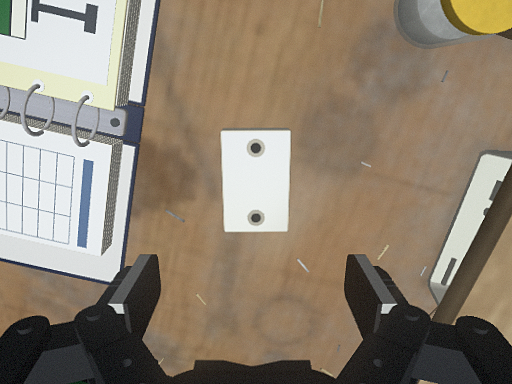

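Run:
```python
from h import *
c=load('w14')
p=onz(c,[(255.5,148),(255.8,217.5)],18)[:,:2]; d=p[0]-p[1]; a=np.arctan2(d[1],d[0])-np.pi/2; print(p.mean(0).round(1),np.linalg.norm(d),a)
go([*p.mean(0),16],a)
```

```text
[640.5 259. ] 59.90581287443724 0.26567233285852954
tcp [640.  258.  311.9] -> [640.5 259.  171. ] SHIFT cm [14.09  0.08  0.11] ROT [-0.008 -0.002  0.   ]
```

>>> servo_tool --newtons 45 --pt "8 0 0.1 0 0 0 0.98" --pt "10 0 0.1 0 0 0 0.98" --pt "12 0 0.1 0 0 0 0.98" --pt "13.5 0 0.1 0 0 0 0.98" --pt "14 0 0.1 0 0 0 0.98" --pt "14 0 0.1 0 0 0 0.98" --pt "14 0 0.1 0 0 0 0.4" --pt "14 0 0.1 0 0 0 0.4" --pt "14 0 0.1 0 0 0 0.4" --pt "14 0 0.1 0 0 0 0.4" --pt "14 0 0.1 0 0 0 0.4" --pt "14 0 0.1 0 0 0 0.4" --pt "13 0 0.1 0 0 0 0.4" --pt "11 0 0.1 0 0 0 0.4" --pt "8 0 0.1 0 0 0 0.4" --pt "4 0 0.1 0 0 0 0.4" --pt "-0.5 0 0.1 0 0 0 0.4" --pt "-0.5 0 0.1 0 0 0 0.4" --pt "-0.5 0 0.1 0 0 0 0.4"

```text
time_s: 19.83
tool_pos: [642.5, 259.9, 323.4]
tcp_rot: [0.704, -0.091, 0.699, 0.092]
contact_force: [0.5, -0.7, -1.3]
gripper_width: 54.9
```

Run:
```python
from h import *
st(); snap('wrist','w15')
go([530,-8.5,165],-.132)
```

```text
t 19.83 pos [642.5 259.9 323.4] q [ 0.7038 -0.0908  0.6986  0.0919]
M [[0.007, -0.256, 0.967], [0.003, 0.967, 0.256], [-1.0, 0.001, 0.007]]
F [ 0.53 -0.65 -1.25] w 54.9 j [0.341 0.618 1.566 0.    0.95  0.082]
tcp [641.8 259.7 320.8] -> [530.   -8.5 320. ] SHIFT cm [  0.   -23.06 -17.67] ROT [ 0.391  0.004 -0.001]
```

View pics/w15.png

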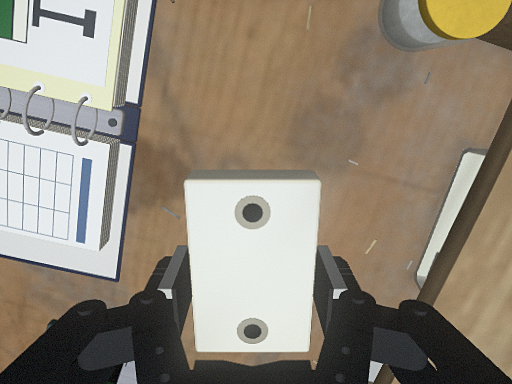

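>>> servo_tool --pt "0 -3 -3 0.1 0 0 0.4" --pt "0 -10 -11 0.391 0 0 0.4" --pt "0 -10 -11 0.391 0 0 0.4" --pt "0 -14 -15 0.391 0 0 0.4" --pt "0 -23.1 -17.7 0.391 0 0 0.4" --pt "0 -23.1 -17.7 0.391 0 0 0.4" --pt "0 -23.1 -17.7 0.391 0 0 0.4" --pt "0 -23.1 -17.7 0.391 0 0 0.4" --pt "0 -23.1 -17.7 0.391 0 0 0.4" --pt "0 -23.1 -17.7 0.391 0 0 0.4" --pt "0 -23.1 -17.7 0.391 0 0 0.4" --pt "0 -23.1 -17.7 0.391 0 0 0.4"

```text
time_s: 20.88
tool_pos: [529.7, -8.0, 317.9]
tcp_rot: [0.705, 0.046, 0.706, -0.046]
contact_force: [-0.5, -0.0, -1.2]
gripper_width: 54.6
```

Run:
```python
from h import *
st(); snap('wrist','w16')
go([530,-8.5,86],-.132)
```

```text
t 20.88 pos [529.7  -8.  317.9] q [ 0.7054  0.0462  0.7058 -0.0461]
M [[-0.001, 0.13, 0.991], [0.0, 0.991, -0.13], [-1.0, 0.0, -0.001]]
F [-0.49 -0.   -1.22] w 54.6 j [-0.072  0.426  1.957  0.     0.76   0.058]
tcp [529.7  -7.9 317.9] -> [530.   -8.5 241. ] SHIFT cm [ 7.69 -0.05  0.04] ROT [ 0.002 -0.    -0.   ]
```

View pics/w16.png

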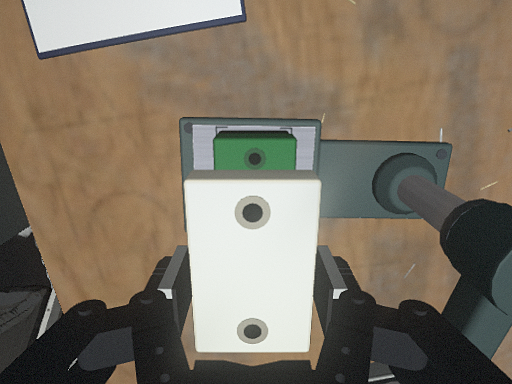

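>>> servo_tool --pt "3 0 0 0 0 0 0.4" --pt "5.5 0 0 0 0 0 0.4" --pt "7 0 0 0 0 0 0.4" --pt "7.4 0 0 0 0 0 0.4" --pt "7.6 0 0 0 0 0 0.4" --pt "7.7 0 0 0 0 0 0.4" --pt "7.7 0 0 0 0 0 0.4"

```text
time_s: 21.52
tool_pos: [528.9, -8.1, 242.6]
tcp_rot: [0.705, 0.046, 0.706, -0.046]
contact_force: [-13.9, 1.8, 37.0]
gripper_width: 54.8
```

>>> servo_tool --pt "-0.15 0 0 0 0 0 0.4" --pt "-0.15 0 0 0 0 0 0.98" --pt "-0.15 0 0 0 0 0 0.98" --pt "-0.15 0 0 0 0 0 0.98" --pt "-0.15 0 0 0 0 0 0.98" --pt "-2 0 0 0 0 0 0.98" --pt "-5 0 0 0 0 0 0.98" --pt "-9 0 0 0 0 0 0.98" --pt "-10 0 0 0 0 0 0.98" --pt "-10 0 0 0 0 0 0.98"

```text
time_s: 22.35
tool_pos: [530.7, -9.1, 344.3]
tcp_rot: [0.708, 0.047, 0.704, -0.047]
contact_force: [1.2, 1.0, -0.1]
gripper_width: 83.6
```

Run:
```python
from h import *
st(); snap('wrist','w17'); snap('top','t17')
```

```text
t 22.35 pos [530.7  -9.1 344.3] q [ 0.7075  0.0466  0.7036 -0.0466]
M [[0.006, 0.132, 0.991], [-0.0, 0.991, -0.132], [-1.0, 0.0, 0.006]]
F [ 1.15  1.   -0.13] w 83.6 j [-0.074  0.388  1.934 -0.     0.814  0.058]
```

View pics/w17.png

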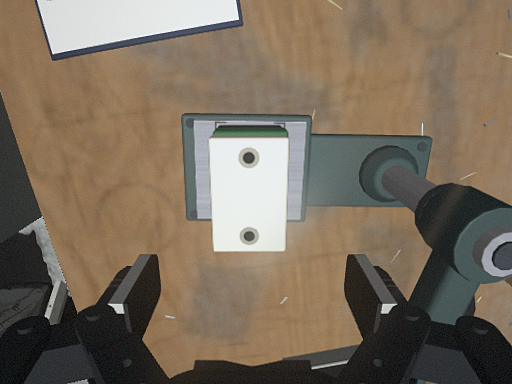

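View pics/t17.png

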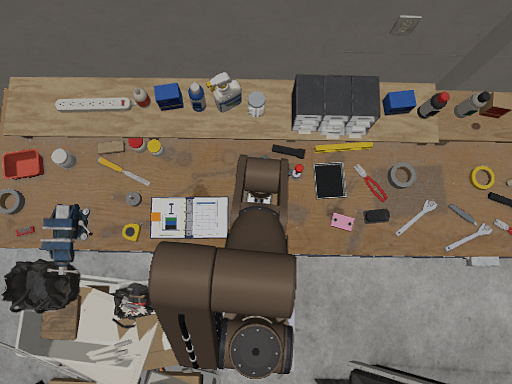

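Run:
```python
from h import *
c=load('w17')
p=onz(c,[(249,157),(249,236)],86)[:,:2]; d=p[0]-p[1]; print(p.mean(0).round(1),np.linalg.norm(d),np.arctan2(d[1],d[0])-np.pi/2)
print('col',onz(c,(505,257),172))
go([600,-170,335],0.65)
```

```text
[529.3  -8.5] 60.747035604468465 -0.13511205704603335
col [[656.03219687 -26.62990536 172.        ]]
tcp [529.6  -9.1 341.3] -> [ 600. -170.  490.] SHIFT cm [-14.87 -15.03   9.11] ROT [-0.782  0.001  0.   ]
```

>>> servo_tool --pt "-4 0 0 0 0 0 0.98" --pt "-8 0 0 0 0 0 0.98" --pt "-12 0 0 0 0 0 0.98" --pt "-14.9 -2 2 -0.1 0 0 0.98" --pt "-14.9 -12.5 9.6 -0.782 0 0 0.98" --pt "-14.9 -12.5 9.6 -0.782 0 0 0.98" --pt "-14.9 -12.5 9.6 -0.782 0 0 0.98" --pt "-14.9 -12.5 9.6 -0.782 0 0 0.98" --pt "-14.9 -12.5 9.6 -0.782 0 0 0.98" --pt "-14.9 -12.5 9.6 -0.782 0 0 0.98" --pt "-14.9 -12.5 9.6 -0.782 0 0 0.98" --pt "-14.9 -12.5 9.6 -0.782 0 0 0.98" --pt "-14.9 -12.5 9.6 -0.782 0 0 0.98"

```text
time_s: 23.53
tool_pos: [608.3, -145.5, 489.2]
tcp_rot: [0.67, -0.225, 0.671, 0.225]
contact_force: [-0.3, -0.2, -0.0]
gripper_width: 83.3
```

Run:
```python
from h import *
st(); c=snap('wrist','w18')
blob(c,'red',(150,100,360,384),278)
go([608.3,-146,264],0.65)
```

```text
t 23.53 pos [ 608.3 -145.5  489.2] q [ 0.67   -0.2247  0.6708  0.2252]
M [[-0.001, -0.603, 0.798], [0.0, 0.798, 0.603], [-1.0, 0.001, -0.001]]
F [-0.26 -0.17 -0.01] w 83.3 j [-0.283  0.376  1.55  -0.     1.217 -0.931]
red uv [253.3 223.9] bbox (230, 196, 49, 54) ctr [ 607.3 -144.4] rect [ 607.4 -143.8] [28.6 34.1] long axis ang 2.218
tcp [ 608.3 -145.4  489.5] -> [ 608.3 -146.   419. ] SHIFT cm [ 7.05 -0.05 -0.03] ROT [-0.002 -0.001 -0.001]
```

View pics/w18.png

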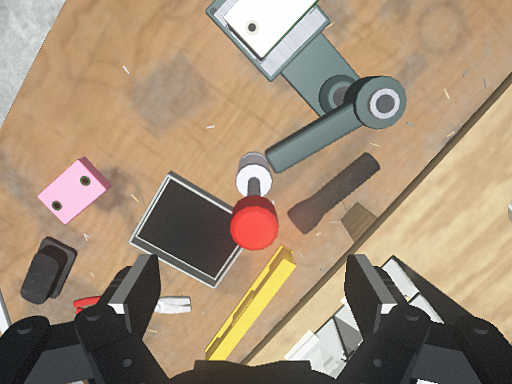

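>>> servo_tool --newtons 30 --pt "3 -0.05 0 0 0 0 0.8" --pt "6 -0.05 0 0 0 0 0.8" --pt "7 -0.05 0 0 0 0 0.8" --pt "7 -0.05 0 0 0 0 0.8" --pt "7 -0.05 0 0 0 0 0.2" --pt "7 -0.05 0 0 0 0 0.2" --pt "7 -0.05 0 0 0 0 0.2" --pt "7 -0.05 0 0 0 0 0.2" --pt "7 -0.05 0 0 0 0 0.2" --pt "7 -0.05 0 0 0 0 0.2"

```text
time_s: 24.42
tool_pos: [608.9, -145.9, 421.1]
tcp_rot: [0.671, -0.226, 0.67, 0.226]
contact_force: [1.8, 2.5, 2.9]
gripper_width: 29.1
```

Run:
```python
from h import *
s,M=st()
g=np.array(s['tool_pos'])[:2]; print(g)
A=np.array([530.,-8.5]); col=A+130*np.array([np.cos(.132),-np.sin(.132)]); print('col',col)
v=g-col; print('r',np.hypot(*v)); 
col=g-v; th=(np.arctan2(v[1],v[0])%(2*np.pi))-(np.pi-.132); print('swing',th)
C=M
for k in range(1,21):
    t=th*(1-k/18)
    a=np.pi-.132+t
    p=col+130*np.array([np.cos(a),np.sin(a)])
    d=M.T@np.array([*(p-g),0])/10
    print(f'[0, {d[1]:.2f}, {d[2]:.2f}, {th-t:.3f}, 0, 0, 0.2],',end=' ')
```

```text
t 24.42 pos [ 608.9 -145.9  421.1] q [ 0.6707 -0.226   0.6695  0.2255]
M [[0.002, -0.605, 0.796], [-0.0, 0.796, 0.605], [-1.0, -0.001, 0.001]]
F [1.82 2.51 2.89] w 29.1 j [-0.284  0.431  1.636  0.     1.073 -0.934]
[ 608.94174462 -145.9334633 ]
col [658.86908352 -25.61021076]
r 130.2705809983809
swing 1.3094744548099215
[0, 0.85, -0.42, 0.073, 0, 0, 0.2], [0, 1.71, -0.81, 0.145, 0, 0, 0.2], [0, 2.60, -1.13, 0.218, 0, 0, 0.2], [0, 3.51, -1.38, 0.291, 0, 0, 0.2], [0, 4.44, -1.57, 0.364, 0, 0, 0.2], [0, 5.38, -1.69, 0.436, 0, 0, 0.2], [0, 6.32, -1.74, 0.509, 0, 0, 0.2], [0, 7.27, -1.72, 0.582, 0, 0, 0.2], [0, 8.21, -1.64, 0.655, 0, 0, 0.2], [0, 9.14, -1.49, 0.727, 0, 0, 0.2], [0, 10.06, -1.26, 0.800, 0, 0, 0.2], [0, 10.96, -0.98, 0.873, 0, 0, 0.2], [0, 11.84, -0.62, 0.946, 0, 0, 0.2], [0, 12.69, -0.21, 1.018, 0, 0, 0.2], [0, 13.50, 0.27, 1.091, 0, 0, 0.2], [0, 14.28, 0.80, 1.164, 0, 0, 0.2], [0, 15.02, 1.39, 1.237, 0, 0, 0.2], [0, 15.72, 2.03, 1.309, 0, 0, 0.2], [0, 16.36, 2.72, 1.382, 0, 0, 0.2], [0, 16.96, 3.46, 1.455, 0, 0, 0.2],
```

>>> servo_tool --pt "0 0.85 -0.42 0.073 0 0 0.2" --pt "0 1.71 -0.81 0.145 0 0 0.2" --pt "0 2.6 -1.13 0.218 0 0 0.2" --pt "0 3.51 -1.38 0.291 0 0 0.2" --pt "0 4.44 -1.57 0.364 0 0 0.2" --pt "0 5.38 -1.69 0.436 0 0 0.2" --pt "0 6.32 -1.74 0.509 0 0 0.2" --pt "0 7.27 -1.72 0.582 0 0 0.2" --pt "0 8.21 -1.64 0.655 0 0 0.2" --pt "0 9.14 -1.49 0.727 0 0 0.2" --pt "0 10.06 -1.26 0.8 0 0 0.2" --pt "0 10.96 -0.98 0.873 0 0 0.2" --pt "0 11.84 -0.62 0.946 0 0 0.2" --pt "0 12.69 -0.21 1.018 0 0 0.2" --pt "0 13.5 0.27 1.091 0 0 0.2" --pt "0 14.28 0.8 1.164 0 0 0.2" --pt "0 15.02 1.39 1.237 0 0 0.2" --pt "0 15.72 2.03 1.309 0 0 0.2" --pt "0 15.72 2.03 1.309 0 0 0.2"

```text
time_s: 26.0
tool_pos: [530.2, -7.7, 420.8]
tcp_rot: [0.669, 0.23, 0.668, -0.23]
contact_force: [2.8, -3.3, 2.3]
gripper_width: 28.9
```

Run:
```python
from h import *
s,M=st(); snap('wrist','w19'); 
print('world -y/-x along stop (dir of decreasing swing: +y_anvil) in tool', (M.T@np.array([np.sin(.132),np.cos(.132),0])).round(3))
```

```text
t 26.0 pos [530.2  -7.7 420.8] q [ 0.6694  0.2301  0.6679 -0.2299]
M [[0.002, 0.615, 0.788], [-0.0, 0.788, -0.615], [-1.0, 0.001, 0.002]]
F [ 2.81 -3.32  2.25] w 28.9 j [-0.072  0.295  1.852 -0.     0.993  0.591]
world -y/-x along stop (dir of decreasing swing: +y_anvil) in tool [-0.     0.863 -0.506]
```

View pics/w19.png

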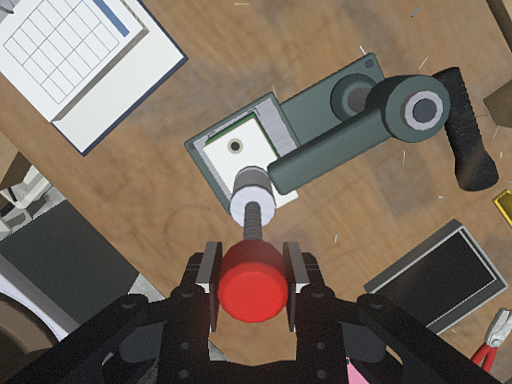

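>>> servo_tool --pt "0 0.2 -0.12 0 0 0 0.2" --pt "0 0.43 -0.25 0 0 0 0.2" --pt "0 0.43 -0.25 0 0 0 0.2" --pt "0 0.43 -0.25 0 0 0 0.2" --pt "0 0.43 -0.25 0 0 0 0.2"

```text
time_s: 26.47
tool_pos: [530.6, -5.1, 420.5]
tcp_rot: [0.67, 0.228, 0.669, -0.229]
contact_force: [2.7, -11.6, 2.6]
gripper_width: 28.8
```

>>> servo_tool --pt "0.5 0 0 0 0 0 0.2" --pt "1 0 0 0 0 0 0.2" --pt "1.5 0 0 0 0 0 0.2" --pt "2 0 0 0 0 0 0.2" --pt "2.4 0 0 0 0 0 0.2" --pt "2.7 0 0 0 0 0 0.2" --pt "2.9 0 0 0 0 0 0.2" --pt "3.1 0 0 0 0 0 0.2" --pt "3.1 0 0 0 0 0 0.2" --pt "3.1 0 0 0 0 0 0.2"

```text
time_s: 27.3
tool_pos: [530.6, -5.2, 389.8]
tcp_rot: [0.67, 0.228, 0.669, -0.229]
contact_force: [-0.1, -12.6, 9.3]
gripper_width: 29.1
```

>>> servo_tool --pt "0.1 0 0 0 0 0 0.2" --pt "0.2 0 0 0 0 0 0.2" --pt "0.3 0 0 0 0 0 0.2" --pt "0.4 0 0 0 0 0 0.2" --pt "0.4 0 0 0 0 0 0.2" --pt "0.4 0 0 0 0 0 0.2" --pt "0.4 0 0 0 0 0 0.2" --pt "0.4 0 0 0 0 0 0.2" --pt "0.4 0 0 0 0 0 0.2" --pt "0.4 0 0 0 0 0 0.2" --pt "0.4 0 0 0 0 0 0.2" --pt "0.4 0 0 0 0 0 0.2" --pt "0.4 0 0 0 0 0 0.2" --pt "0.4 0 0 0 0 0 0.2" --pt "0.4 0 0 0 0 0 0.2"

```text
time_s: 28.55
tool_pos: [530.6, -5.2, 386.0]
tcp_rot: [0.67, 0.228, 0.669, -0.229]
contact_force: [-0.1, -12.5, 11.3]
gripper_width: 28.7
```

Run:
```python
from h import *
st(); snap('wrist','w20')
snap('scene','s20')
c=load('s20'); cv2.imwrite('pics/s20z.png',cv2.resize(cv2.cvtColor(c['img'],cv2.COLOR_RGB2BGR)[100:260,180:360],None,fx=4,fy=3.7,interpolation=cv2.INTER_CUBIC))
```

```text
t 28.55 pos [530.6  -5.2 386. ] q [ 0.67    0.2276  0.6686 -0.2286]
M [[0.001, 0.611, 0.792], [-0.002, 0.792, -0.611], [-1.0, -0.001, 0.002]]
F [ -0.08 -12.53  11.28] w 28.7 j [-0.066  0.336  1.89  -0.002  0.914  0.592]
```

View pics/w20.png

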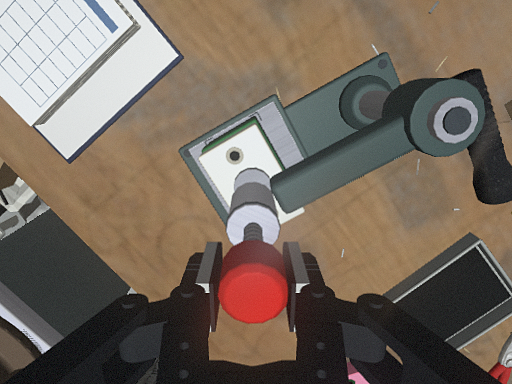

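View pics/s20z.png

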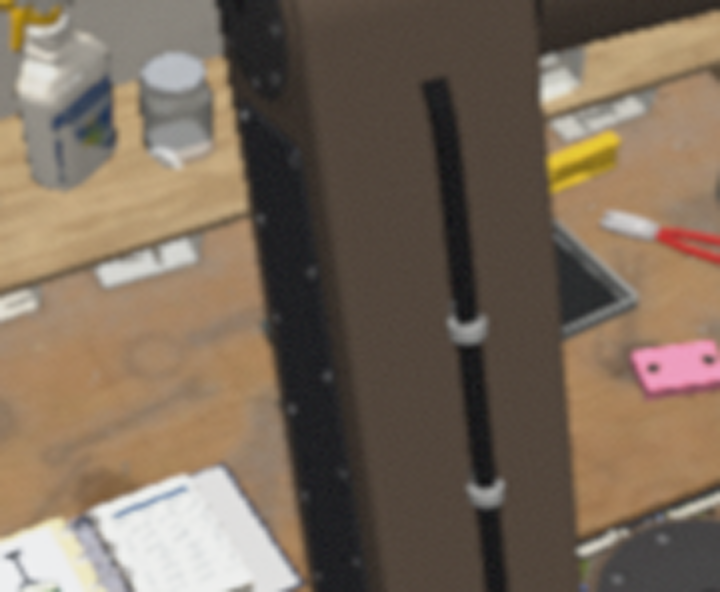

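>>> servo_tool --pt "0.1 0 0 0 0 0 0.2" --pt "0.1 0 0 0 0 0 0.2" --pt "0.1 0 0 0 0 0 0.2" --pt "0.1 0 0 0 0 0 0.2" --pt "0.1 0 0 0 0 0 0.2" --pt "-0.4 0 0 0 0 0 0.2" --pt "-1 0 0 0 0 0 0.2" --pt "-1.6 0 0 0 0 0 0.2" --pt "-2.2 0 0 0 0 0 0.2" --pt "-2.8 0 0 0 0 0 0.2" --pt "-3.2 0 0 0 0 0 0.2" --pt "-3.45 0 0 0 0 0 0.2" --pt "-3.45 0 0 0 0 0 0.2"

```text
time_s: 29.73
tool_pos: [530.6, -5.2, 420.5]
tcp_rot: [0.67, 0.228, 0.669, -0.229]
contact_force: [2.5, -11.2, 3.1]
gripper_width: 28.8
```

Run:
```python
from h import *
s,M=st()
g=np.array(s['tool_pos'])[:2]
A=np.array([530.5,-7]); col=A+130*np.array([np.cos(.132),-np.sin(.132)])
v=g-col; print('r',np.hypot(*v)); th=0
T=1.45
for k in range(1,21):
    t=T*k/20; a=np.pi-.132+t
    p=col+130*np.array([np.cos(a),np.sin(a)])
    d=M.T@np.array([*(p-g),0])/10
    print(f'[0, {d[1]:.2f}, {d[2]:.2f}, {-t:.3f}, 0, 0, 0.2],',end=' ')
```

```text
t 29.73 pos [530.6  -5.2 420.5] q [ 0.67    0.2276  0.6686 -0.2287]
M [[0.001, 0.611, 0.792], [-0.002, 0.792, -0.611], [-1.0, -0.001, 0.002]]
F [  2.53 -11.22   3.1 ] w 28.8 j [-0.066  0.296  1.851 -0.002  0.993  0.592]
r 130.19142046125103
[0, -0.94, 0.61, -0.072, 0, 0, 0.2], [0, -1.70, 1.17, -0.145, 0, 0, 0.2], [0, -2.42, 1.78, -0.217, 0, 0, 0.2], [0, -3.09, 2.44, -0.290, 0, 0, 0.2], [0, -3.71, 3.15, -0.362, 0, 0, 0.2], [0, -4.28, 3.90, -0.435, 0, 0, 0.2], [0, -4.79, 4.69, -0.508, 0, 0, 0.2], [0, -5.25, 5.52, -0.580, 0, 0, 0.2], [0, -5.64, 6.37, -0.652, 0, 0, 0.2], [0, -5.97, 7.26, -0.725, 0, 0, 0.2], [0, -6.23, 8.16, -0.797, 0, 0, 0.2], [0, -6.43, 9.08, -0.870, 0, 0, 0.2], [0, -6.56, 10.01, -0.942, 0, 0, 0.2], [0, -6.62, 10.96, -1.015, 0, 0, 0.2], [0, -6.62, 11.90, -1.087, 0, 0, 0.2], [0, -6.55, 12.84, -1.160, 0, 0, 0.2], [0, -6.40, 13.77, -1.232, 0, 0, 0.2], [0, -6.20, 14.69, -1.305, 0, 0, 0.2], [0, -5.92, 15.59, -1.377, 0, 0, 0.2], [0, -5.58, 16.47, -1.450, 0, 0, 0.2],
```

>>> servo_tool --pt "0 -0.94 0.61 -0.072 0 0 0.2" --pt "0 -1.7 1.17 -0.145 0 0 0.2" --pt "0 -2.42 1.78 -0.217 0 0 0.2" --pt "0 -3.09 2.44 -0.29 0 0 0.2" --pt "0 -3.71 3.15 -0.362 0 0 0.2" --pt "0 -4.28 3.9 -0.435 0 0 0.2" --pt "0 -4.79 4.69 -0.508 0 0 0.2" --pt "0 -5.25 5.52 -0.58 0 0 0.2" --pt "0 -5.64 6.37 -0.652 0 0 0.2" --pt "0 -5.97 7.26 -0.725 0 0 0.2" --pt "0 -6.23 8.16 -0.797 0 0 0.2" --pt "0 -6.43 9.08 -0.87 0 0 0.2" --pt "0 -6.56 10.01 -0.942 0 0 0.2" --pt "0 -6.62 10.96 -1.015 0 0 0.2" --pt "0 -6.62 11.9 -1.087 0 0 0.2" --pt "0 -6.55 12.84 -1.16 0 0 0.2" --pt "0 -6.4 13.77 -1.232 0 0 0.2" --pt "0 -6.2 14.69 -1.305 0 0 0.2" --pt "0 -6.2 14.69 -1.305 0 0 0.2"

```text
time_s: 31.32
tool_pos: [608.9, -144.8, 419.5]
tcp_rot: [0.669, -0.227, 0.67, 0.226]
contact_force: [-3.6, -9.1, 2.9]
gripper_width: 29.6
```

>>> servo_tool --pt "0 0 0 0 0 0 0.7" --pt "0 0 0 0 0 0 0.7" --pt "0 0 0 0 0 0 0.7" --pt "0 0 0 0 0 0 0.7" --pt "-3 0 0 0 0 0 0.98" --pt "-7 0 0 0 0 0 0.98" --pt "-8 0 0 0 0 0 0.98" --pt "-8 0 0 0 0 0 0.98"

```text
time_s: 31.98
tool_pos: [609.0, -142.7, 503.8]
tcp_rot: [0.672, -0.226, 0.669, 0.223]
contact_force: [-0.8, -0.4, 0.1]
gripper_width: 83.9
```

Run:
```python
from h import *
s,M=st(); snap('wrist','w21'); snap('top','t21')
go([530,-8.5,330],-.132)
```

```text
t 31.98 pos [ 609.  -142.7  503.8] q [ 0.6722 -0.2259  0.6687  0.2235]
M [[0.006, -0.603, 0.798], [-0.002, 0.798, 0.603], [-1.0, -0.005, 0.004]]
F [-0.85 -0.43  0.07] w 83.9 j [-0.279  0.364  1.533  0.     1.239 -0.925]
tcp [ 608.3 -142.5  500. ] -> [530.   -8.5 485. ] SHIFT cm [ 1.49 15.42  1.82] ROT [0.779 0.001 0.   ]
```

View pics/w21.png

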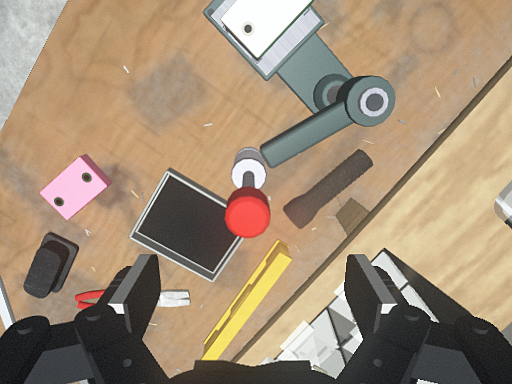

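View pics/t21.png

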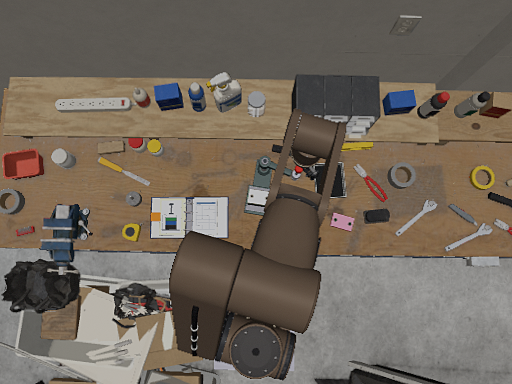

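>>> servo_tool --pt "0 15.4 1.8 0.779 0 0 0.98" --pt "0 15.4 1.8 0.779 0 0 0.98" --pt "0 15.4 1.8 0.779 0 0 0.98" --pt "0 15.4 1.8 0.779 0 0 0.98" --pt "4 15.4 1.8 0.779 0 0 0.98" --pt "8 15.4 1.8 0.779 0 0 0.98" --pt "12 15.4 1.8 0.779 0 0 0.98" --pt "16 15.4 1.8 0.779 0 0 0.98" --pt "16 15.4 1.8 0.779 0 0 0.98" --pt "16 15.4 1.8 0.779 0 0 0.98"

```text
time_s: 32.92
tool_pos: [529.2, -8.7, 338.1]
tcp_rot: [0.704, 0.047, 0.708, -0.047]
contact_force: [0.2, 0.9, 1.3]
gripper_width: 83.3
```

Run:
```python
from h import *
s,M=st(); snap('wrist','w22')
go([530,-8.5,86],-.132)
```

```text
t 32.92 pos [529.2  -8.7 338.1] q [ 0.7036  0.0468  0.7075 -0.0468]
M [[-0.006, 0.132, 0.991], [0.0, 0.991, -0.132], [-1.0, -0.0, -0.006]]
F [0.16 0.91 1.28] w 83.3 j [-0.074  0.398  1.938  0.     0.811  0.059]
tcp [530.2  -8.8 340.1] -> [530.   -8.5 241. ] SHIFT cm [ 9.91  0.03 -0.01] ROT [-0.001 -0.002  0.   ]
```

View pics/w22.png

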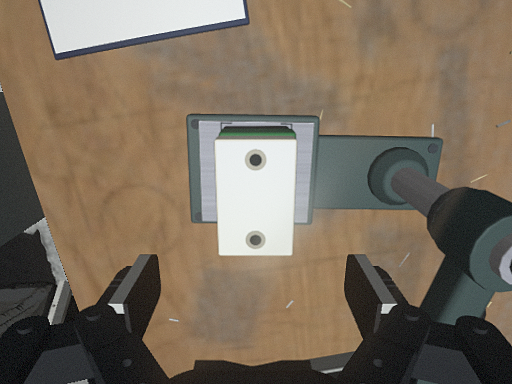

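>>> servo_tool --newtons 45 --pt "4 0 0 0 0 0 0.98" --pt "7 0 0 0 0 0 0.98" --pt "9 0 0 0 0 0 0.98" --pt "9.8 0 0 0 0 0 0.98" --pt "9.8 0 0 0 0 0 0.98" --pt "9.8 0 0 0 0 0 0.4" --pt "9.8 0 0 0 0 0 0.4" --pt "9.8 0 0 0 0 0 0.4" --pt "9.8 0 0 0 0 0 0.4" --pt "9.8 0 0 0 0 0 0.4" --pt "9.8 0 0 0 0 0 0.4" --pt "9 0 0 0 0 0 0.4" --pt "7 0 0 0 0 0 0.4" --pt "4 0 0 0 0 0 0.4" --pt "1 0 0 0 0 0 0.4" --pt "1 0 0 0 0 0 0.4"

```text
time_s: 34.3
tool_pos: [531.8, -8.9, 335.9]
tcp_rot: [0.708, 0.047, 0.703, -0.047]
contact_force: [2.1, -0.3, -1.3]
gripper_width: 54.7
```

Run:
```python
from h import *
s,M=st()
go([465,-170,190],0);go([470,-330,190],0)
```

```text
t 34.3 pos [531.8  -8.9 335.9] q [ 0.7085  0.0469  0.7026 -0.047 ]
M [[0.008, 0.132, 0.991], [-0.001, 0.991, -0.132], [-1.0, 0.0, 0.008]]
F [ 2.12 -0.32 -1.28] w 54.7 j [-0.074  0.4    1.941 -0.     0.792  0.059]
tcp [531.8  -8.9 335.9] -> [ 465. -170.  345.] SHIFT cm [ -0.96 -16.85  -4.48] ROT [-0.133  0.008  0.   ]
tcp [531.8  -8.9 335.9] -> [ 470. -330.  345.] SHIFT cm [ -0.94 -32.64  -1.86] ROT [-0.133  0.008  0.   ]
```

>>> servo_tool --pt "-1 -4 -3 0 0 0 0.4" --pt "-1 -16.8 -4.5 -0.133 0 0 0.4" --pt "-1 -16.8 -4.5 -0.133 0 0 0.4" --pt "-1 -16.8 -4.5 -0.133 0 0 0.4" --pt "-1 -22 -4.5 -0.133 0 0 0.4" --pt "-1 -32.6 -1.9 -0.133 0 0 0.4" --pt "-1 -32.6 -1.9 -0.133 0 0 0.4" --pt "-1 -32.6 -1.9 -0.133 0 0 0.4" --pt "-1 -32.6 -1.9 -0.133 0 0 0.4" --pt "-1 -32.6 -1.9 -0.133 0 0 0.4" --pt "-1 -32.6 -1.9 -0.133 0 0 0.4" --pt "-1 -32.6 -1.9 -0.133 0 0 0.4"

```text
time_s: 35.3
tool_pos: [467.9, -328.6, 340.0]
tcp_rot: [0.707, 0.0, 0.707, 0.0]
contact_force: [0.3, -0.2, -0.9]
gripper_width: 54.7
```

Run:
```python
from h import *
s,M=st(); snap('wrist','w23')
```

```text
t 35.3 pos [ 467.9 -328.6  340. ] q [7.071e-01 1.000e-04 7.071e-01 1.000e-04]
M [[-0.0, -0.0, 1.0], [0.0, 1.0, 0.0], [-1.0, 0.0, -0.0]]
F [ 0.35 -0.23 -0.9 ] w 54.7 j [-0.665  0.447  1.844  0.     0.852 -0.666]
```

View pics/w23.png

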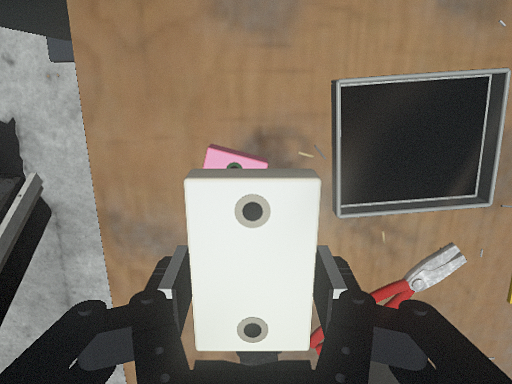

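Run:
```python
from h import *
c=load('w23')
p=onz(c,[(335,82),(509,69),(497,206),(340,216)],22)[:,:2]; print(p.round(1).tolist(),p.mean(0))
for i in range(4):
    d=p[(i+1)%4]-p[i]; print(np.linalg.norm(d).round(1),np.arctan2(d[1],d[0]).round(3))
q=onz(c,[(341,87),(487,76),(476,201),(344,206)],10)[:,:2]; print(q.mean(0))
blob(load('t21'),'black',(315,160,347,200),3)
i=cv2.cvtColor(c['img'],cv2.COLOR_RGB2BGR); cv2.imwrite('pics/z23.png',cv2.resize(i[50:240,320:512],None,fx=4,fy=3.1,interpolation=cv2.INTER_CUBIC))
```

```text
[[535.6, -247.5], [682.5, -234.7], [699.4, -357.3], [549.4, -367.0]] [ 616.72249798 -301.62483695]
147.4 0.087
123.8 -1.433
150.4 -3.077
120.3 1.685
[ 614.59254371 -302.54724379]
black uv [320.7 174.7] bbox (315, 160, 15, 35) ctr [ 638.5 -267. ] rect [ 629.6 -272.4] [ 59.3 146.1] long axis ang 3.136
```

View pics/z23.png

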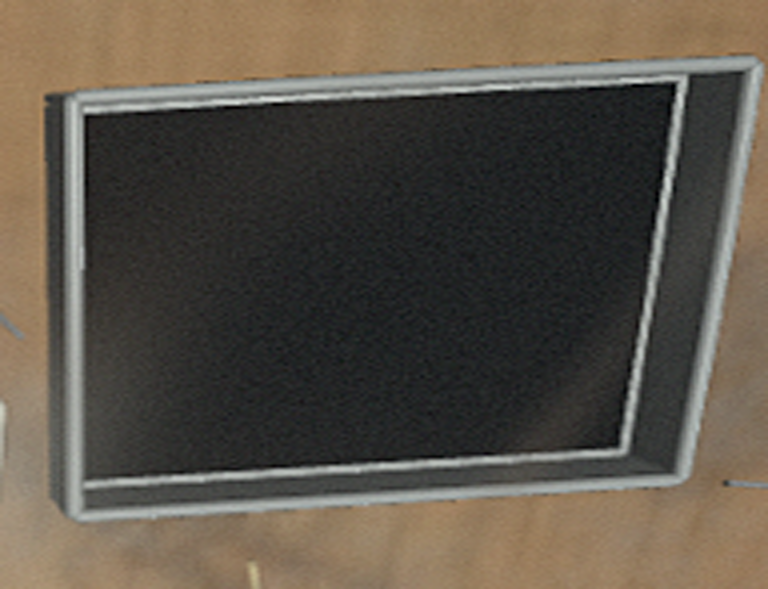

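Run:
```python
from h import *
go([616.5,-302,185],0.09); go([616.5,-302,26],0.09)
```

```text
tcp [ 468.  -328.3  340. ] -> [ 616.5 -302.   340. ] SHIFT cm [ 0.    2.62 14.85] ROT [-0.089 -0.    -0.   ]
tcp [ 468.  -328.3  340. ] -> [ 616.5 -302.   181. ] SHIFT cm [15.9   2.62 14.85] ROT [-0.089 -0.    -0.   ]
```

>>> servo_tool --pt "0 2.6 14.85 -0.089 0 0 0.4" --pt "0 2.6 14.85 -0.089 0 0 0.4" --pt "0 2.6 14.85 -0.089 0 0 0.4" --pt "0 2.6 14.85 -0.089 0 0 0.4" --pt "4 2.6 14.85 -0.089 0 0 0.4" --pt "8 2.6 14.85 -0.089 0 0 0.4" --pt "11 2.6 14.85 -0.089 0 0 0.4" --pt "13.5 2.6 14.85 -0.089 0 0 0.4" --pt "15 2.6 14.85 -0.089 0 0 0.4" --pt "15.6 2.6 14.85 -0.089 0 0 0.4" --pt "15.9 2.6 14.85 -0.089 0 0 0.4" --pt "15.9 2.6 14.85 -0.089 0 0 0.4"

```text
time_s: 36.35
tool_pos: [617.0, -303.2, 181.4]
tcp_rot: [0.707, -0.032, 0.706, 0.031]
contact_force: [-0.2, 0.5, -0.7]
gripper_width: 54.7
```

Run:
```python
from h import *
st(); snap('wrist','w24')
```

```text
t 36.35 pos [ 617.  -303.2  181.4] q [ 0.7066 -0.0318  0.7062  0.0315]
M [[0.001, -0.089, 0.996], [-0.0, 0.996, 0.089], [-1.0, -0.0, 0.001]]
F [-0.24  0.46 -0.75] w 54.7 j [-0.501  0.786  1.649  0.     0.706 -0.59 ]
```

View pics/w24.png

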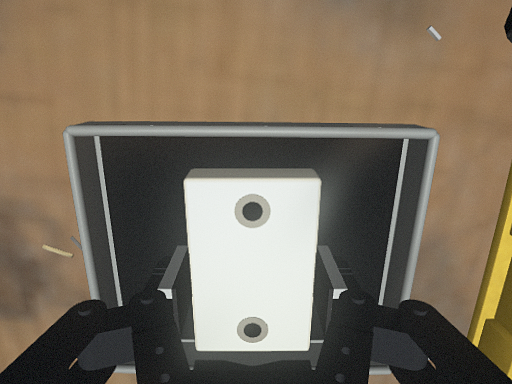

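>>> servo_tool --pt "0.15 0 0 0 0 0 0.4" --pt "0.3 0 0 0 0 0 0.4" --pt "0.35 0 0 0 0 0 0.4" --pt "0.35 0 0 0 0 0 0.4"

```text
time_s: 36.73
tool_pos: [617.1, -303.8, 178.9]
tcp_rot: [0.707, -0.032, 0.706, 0.031]
contact_force: [-2.1, 2.2, 12.0]
gripper_width: 54.8
```

>>> servo_tool --pt "0 0 0 0 0 0 0.7" --pt "0 0 0 0 0 0 0.9" --pt "0 0 0 0 0 0 0.98" --pt "0 0 0 0 0 0 0.98" --pt "-1 0 0 0 0 0 0.98" --pt "-4 0 0 0 0 0 0.98" --pt "-8 0 0 0 0 0 0.98" --pt "-12 0 0 0 0 0 0.98" --pt "-16 0 0 0 0 0 0.98" --pt "-16 0 0 0 0 0 0.98"

```text
time_s: 37.57
tool_pos: [618.4, -304.4, 346.4]
tcp_rot: [0.71, -0.034, 0.703, 0.029]
contact_force: [1.8, -1.2, -0.2]
gripper_width: 83.6
```

Run:
```python
from h import *
st(); snap('wrist','w25')
go([470,-280,185],0.0);go([475,-120,185],0);go([530.4,-8,185],-.132)
```

```text
t 37.57 pos [ 618.4 -304.4  346.4] q [ 0.7098 -0.0335  0.703   0.0294]
M [[0.01, -0.089, 0.996], [-0.005, 0.996, 0.089], [-1.0, -0.006, 0.009]]
F [ 1.76 -1.2  -0.15] w 83.6 j [-0.501  0.588  1.559  0.     0.984 -0.59 ]
tcp [ 617.8 -304.   343. ] -> [ 470. -280.  340.] SHIFT cm [  0.19   3.71 -14.51] ROT [0.089 0.007 0.004]
tcp [ 617.8 -304.   343. ] -> [ 475. -120.  340.] SHIFT cm [  0.13  19.6  -12.59] ROT [0.089 0.007 0.004]
tcp [ 617.8 -304.   343. ] -> [530.4  -8.  340. ] SHIFT cm [ 0.12 30.27 -6.07] ROT [0.221 0.007 0.004]
```

View pics/w25.png

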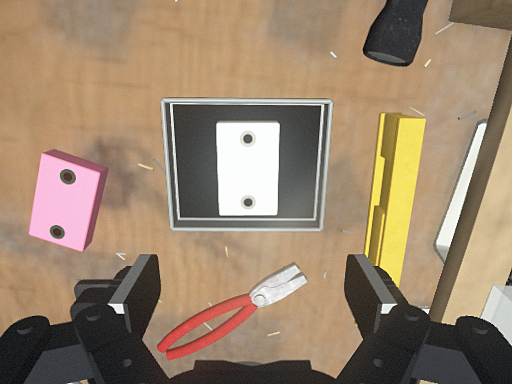

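White lies flat centred in the tray (holes (248,139), (248,202)). Back to the anvil for green by the same detour.

>>> servo_tool --pt "0 1 -4 0 0 0 0.98" --pt "0 3.7 -14.5 0.089 0 0 0.98" --pt "0 3.7 -14.5 0.089 0 0 0.98" --pt "0 3.7 -14.5 0.089 0 0 0.98" --pt "0 8 -14 0.089 0 0 0.98" --pt "0 19.6 -12.6 0.089 0 0 0.98" --pt "0 19.6 -12.6 0.089 0 0 0.98" --pt "0 19.6 -12.6 0.089 0 0 0.98" --pt "0 30.3 -6.1 0.221 0 0 0.98" --pt "0 30.3 -6.1 0.221 0 0 0.98" --pt "0 30.3 -6.1 0.221 0 0 0.98" --pt "0 30.3 -6.1 0.221 0 0 0.98" --pt "0 30.3 -6.1 0.221 0 0 0.98" --pt "0 30.3 -6.1 0.221 0 0 0.98"

```text
time_s: 38.78
tool_pos: [528.6, -6.7, 336.9]
tcp_rot: [0.705, 0.046, 0.706, -0.046]
contact_force: [-0.3, -0.1, 0.4]
gripper_width: 83.5
```

Run:
```python
from h import *
st(); snap('wrist','w26')
go([530.4,-8,66],-.132)
```

```text
t 38.78 pos [528.6  -6.7 336.9] q [ 0.7053  0.046   0.7059 -0.0461]
M [[-0.001, 0.13, 0.992], [-0.0, 0.992, -0.13], [-1.0, -0.0, -0.001]]
F [-0.3  -0.12  0.37] w 83.5 j [-0.07   0.397  1.943 -0.     0.803  0.06 ]
tcp [528.3  -7.5 337. ] -> [530.4  -8.  221. ] SHIFT cm [11.6  -0.02  0.22] ROT [ 0.    -0.001  0.   ]
```

View pics/w26.png

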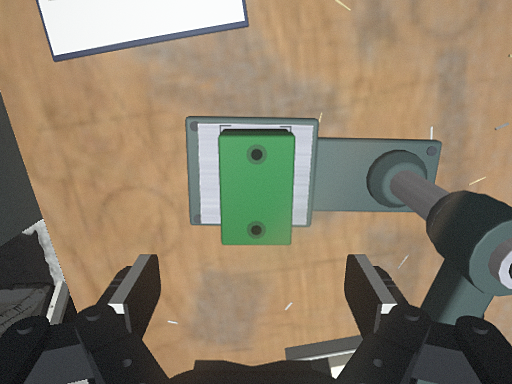

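>>> servo_tool --newtons 45 --pt "4 0 0.2 0 0 0 0.98" --pt "8 0 0.2 0 0 0 0.98" --pt "10.5 0 0.2 0 0 0 0.98" --pt "11.5 0 0.2 0 0 0 0.98" --pt "11.5 0 0.2 0 0 0 0.98" --pt "11.5 0 0.2 0 0 0 0.4" --pt "11.5 0 0.2 0 0 0 0.4" --pt "11.5 0 0.2 0 0 0 0.4" --pt "11.5 0 0.2 0 0 0 0.4" --pt "11.5 0 0.2 0 0 0 0.4" --pt "11.5 0 0.2 0 0 0 0.4" --pt "11 0 0.2 0 0 0 0.4" --pt "8 0 0.2 0 0 0 0.4" --pt "4 0 0.2 0 0 0 0.4" --pt "0 0 0.2 0 0 0 0.4" --pt "0 0 0.2 0 0 0 0.4"

```text
time_s: 40.17
tool_pos: [532.9, -7.4, 345.2]
tcp_rot: [0.709, 0.047, 0.702, -0.047]
contact_force: [3.1, 0.6, -0.6]
gripper_width: 55.1
```

Run:
```python
from h import *
s,M=st(); snap('wrist','w27')
go([465,-170,190],0);go([470,-330,190],0)
```

```text
t 40.17 pos [532.9  -7.4 345.2] q [ 0.7094  0.0466  0.7018 -0.0466]
M [[0.011, 0.131, 0.991], [-0.001, 0.991, -0.131], [-1.0, 0.001, 0.011]]
F [ 3.07  0.63 -0.57] w 55.1 j [-0.071  0.388  1.931  0.     0.812  0.061]
tcp [532.2  -7.4 342.4] -> [ 465. -170.  345.] SHIFT cm [ -0.31 -17.01  -4.52] ROT [-0.132  0.009 -0.   ]
tcp [532.2  -7.4 342.4] -> [ 470. -330.  345.] SHIFT cm [ -0.3  -32.8   -1.92] ROT [-0.132  0.009 -0.   ]
```

View pics/w27.png

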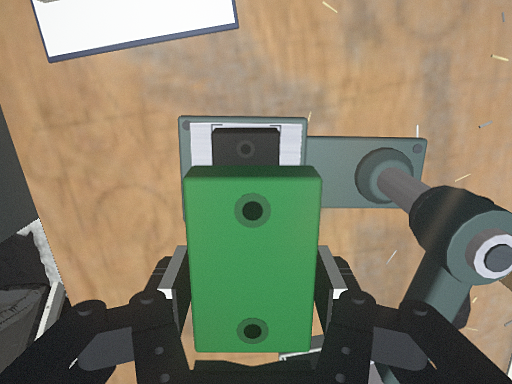

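>>> servo_tool --pt "0 -4 -3 0 0 0 0.4" --pt "0 -17 -4.5 -0.132 0 0 0.4" --pt "0 -17 -4.5 -0.132 0 0 0.4" --pt "0 -17 -4.5 -0.132 0 0 0.4" --pt "0 -22 -4.5 -0.132 0 0 0.4" --pt "0 -32.8 -1.9 -0.132 0 0 0.4" --pt "0 -32.8 -1.9 -0.132 0 0 0.4" --pt "0 -32.8 -1.9 -0.132 0 0 0.4" --pt "0 -32.8 -1.9 -0.132 0 0 0.4" --pt "0 -32.8 -1.9 -0.132 0 0 0.4" --pt "0 -32.8 -1.9 -0.132 0 0 0.4" --pt "0 -32.8 -1.9 -0.132 0 0 0.4"

```text
time_s: 41.22
tool_pos: [468.5, -329.1, 337.0]
tcp_rot: [0.707, 0.0, 0.707, 0.0]
contact_force: [0.3, 2.3, -1.8]
gripper_width: 54.8
```

Run:
```python
from h import *
s,M=st(); snap('wrist','w28')
```

```text
t 41.22 pos [ 468.5 -329.1  337. ] q [7.068e-01 3.000e-04 7.074e-01 4.000e-04]
M [[-0.001, -0.0, 1.0], [0.001, 1.0, 0.0], [-1.0, 0.001, -0.001]]
F [ 0.33  2.28 -1.8 ] w 54.8 j [-0.665  0.452  1.844  0.     0.847 -0.666]
```

View pics/w28.png

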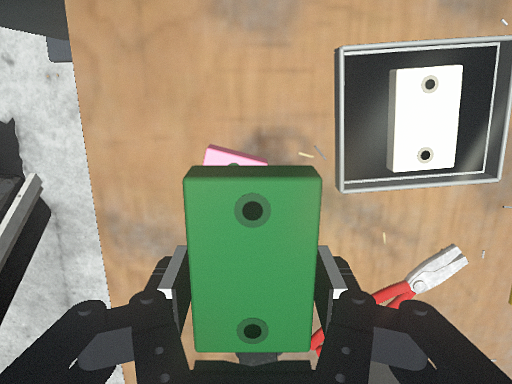

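Run:
```python
from h import *
c=load('w28')
p=onz(c,[(336,48),(513,37),(501,181),(341,191)],22)[:,:2]; print(p.mean(0))
for i in range(4):
    d=p[(i+1)%4]-p[i]; print(np.linalg.norm(d).round(1),np.arctan2(d[1],d[0]).round(3))
h=onz(c,[(430,84),(425.5,155)],21)[:,:2]; d=h[0]-h[1]; a=np.arctan2(d[1],d[0])-np.pi/2; print(h.mean(0),a)
go([*h.mean(0),46],a)
```

```text
[ 614.00052534 -276.36602804]
144.8 0.079
122.7 -1.435
147.9 -3.076
120.6 1.682
[ 617.8810408  -278.39647041] 0.0901704519029658
tcp [ 468.7 -328.8  337.1] -> [ 617.9 -278.4  201. ] SHIFT cm [13.6   5.02 14.93] ROT [-0.089 -0.001 -0.001]
```

>>> servo_tool --pt "0 5 14.9 -0.09 0 0 0.4" --pt "0 5 14.9 -0.09 0 0 0.4" --pt "0 5 14.9 -0.09 0 0 0.4" --pt "0 5 14.9 -0.09 0 0 0.4" --pt "0 5 14.9 -0.09 0 0 0.4" --pt "4 5 14.9 -0.09 0 0 0.4" --pt "8 5 14.9 -0.09 0 0 0.4" --pt "11 5 14.9 -0.09 0 0 0.4" --pt "12.5 5 14.9 -0.09 0 0 0.4" --pt "13.3 5 14.9 -0.09 0 0 0.4" --pt "13.5 5 14.9 -0.09 0 0 0.4" --pt "13.5 5 14.9 -0.09 0 0 0.4"

```text
time_s: 42.27
tool_pos: [618.1, -279.4, 202.6]
tcp_rot: [0.706, -0.032, 0.706, 0.032]
contact_force: [0.6, 0.3, -0.2]
gripper_width: 54.9
```

Run:
```python
from h import *
st(); snap('wrist','w29')
```

```text
t 42.27 pos [ 618.1 -279.4  202.6] q [ 0.7064 -0.0321  0.7063  0.0321]
M [[0.0, -0.091, 0.996], [0.0, 0.996, 0.091], [-1.0, -0.0, 0.0]]
F [ 0.63  0.34 -0.22] w 54.9 j [-0.469  0.748  1.666  0.     0.727 -0.56 ]
```

View pics/w29.png

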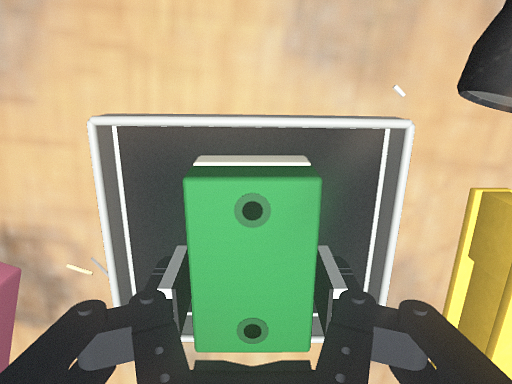

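>>> servo_tool --pt "0.2 0 0 0 0 0 0.4" --pt "0.35 0 0 0 0 0 0.4" --pt "0.45 0 0 0 0 0 0.4" --pt "0.45 0 0 0 0 0 0.4"

```text
time_s: 42.65
tool_pos: [618.3, -280.2, 199.2]
tcp_rot: [0.707, -0.032, 0.706, 0.031]
contact_force: [-2.3, 1.1, 10.7]
gripper_width: 54.5
```

>>> servo_tool --pt "0 0 0 0 0 0 0.7" --pt "0 0 0 0 0 0 0.9" --pt "0 0 0 0 0 0 0.98" --pt "0 0 0 0 0 0 0.98" --pt "-1 0 0 0 0 0 0.98" --pt "-4 0 0 0 0 0 0.98" --pt "-8 0 0 0 0 0 0.98" --pt "-12 0 0 0 0 0 0.98" --pt "-14 0 0 0 0 0 0.98" --pt "-14 0 0 0 0 0 0.98"

```text
time_s: 43.48
tool_pos: [619.2, -280.6, 344.2]
tcp_rot: [0.709, -0.033, 0.704, 0.03]
contact_force: [1.2, -0.5, -0.1]
gripper_width: 83.4
```

Run:
```python
from h import *
st(); snap('wrist','w30')
go([470,-280,185],0.0);go([475,-120,185],0);go([530.4,-8.3,185],-.132)
```

```text
t 43.48 pos [ 619.2 -280.6  344.2] q [ 0.7089 -0.0333  0.7038  0.0304]
M [[0.007, -0.09, 0.996], [-0.004, 0.996, 0.09], [-1.0, -0.004, 0.007]]
F [ 1.23 -0.46 -0.14] w 83.4 j [-0.47   0.578  1.584 -0.     0.971 -0.56 ]
tcp [ 618.6 -280.3  341.5] -> [ 470. -280.  340.] SHIFT cm [  0.08   1.37 -14.8 ] ROT [0.09  0.005 0.003]
tcp [ 618.6 -280.3  341.5] -> [ 475. -120.  340.] SHIFT cm [  0.04  17.26 -12.86] ROT [0.09  0.005 0.003]
tcp [ 618.6 -280.3  341.5] -> [530.4  -8.3 340. ] SHIFT cm [ 0.04 27.88 -6.34] ROT [0.222 0.005 0.002]
```

View pics/w30.png

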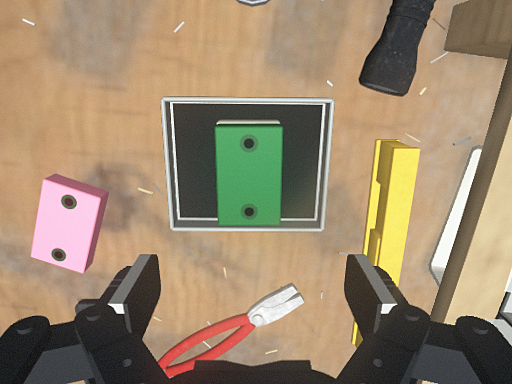

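Green rests squarely on white in the tray. Now black.

>>> servo_tool --pt "0 0.5 -4 0 0 0 0.98" --pt "0 1.4 -14.8 0.09 0 0 0.98" --pt "0 1.4 -14.8 0.09 0 0 0.98" --pt "0 1.4 -14.8 0.09 0 0 0.98" --pt "0 5 -14.3 0.09 0 0 0.98" --pt "0 17.3 -12.9 0.09 0 0 0.98" --pt "0 17.3 -12.9 0.09 0 0 0.98" --pt "0 17.3 -12.9 0.09 0 0 0.98" --pt "0 27.9 -6.3 0.222 0 0 0.98" --pt "0 27.9 -6.3 0.222 0 0 0.98" --pt "0 27.9 -6.3 0.222 0 0 0.98" --pt "0 27.9 -6.3 0.222 0 0 0.98" --pt "0 27.9 -6.3 0.222 0 0 0.98" --pt "0 27.9 -6.3 0.222 0 0 0.98"

```text
time_s: 44.7
tool_pos: [529.6, -7.4, 337.0]
tcp_rot: [0.705, 0.046, 0.706, -0.046]
contact_force: [-0.1, -0.7, 0.4]
gripper_width: 83.8
```

Run:
```python
from h import *
st(); snap('wrist','w31')
go([530.2,-8.3,38],-.132)
```

```text
t 44.7 pos [529.6  -7.4 337. ] q [ 0.705   0.046   0.7062 -0.0461]
M [[-0.002, 0.13, 0.992], [-0.0, 0.992, -0.13], [-1.0, -0.0, -0.002]]
F [-0.09 -0.68  0.37] w 83.8 j [-0.071  0.399  1.94  -0.     0.805  0.059]
tcp [529.4  -8.2 337.1] -> [530.2  -8.3 193. ] SHIFT cm [14.41  0.    0.11] ROT [ 0.    -0.002  0.   ]
```

View pics/w31.png

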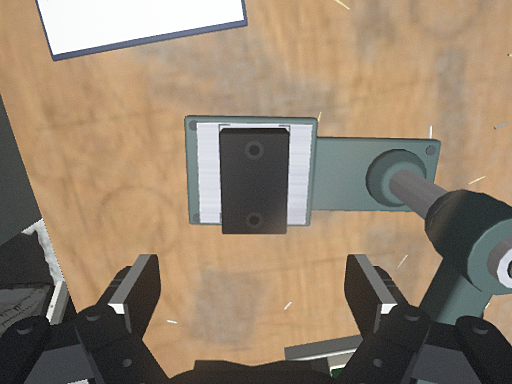

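>>> servo_tool --newtons 45 --pt "4 0 0.1 0 0 0 0.98" --pt "8 0 0.1 0 0 0 0.98" --pt "12 0 0.1 0 0 0 0.98" --pt "13.8 0 0.1 0 0 0 0.98" --pt "14.2 0 0.1 0 0 0 0.98" --pt "14.2 0 0.1 0 0 0 0.98" --pt "14.2 0 0.1 0 0 0 0.4" --pt "14.2 0 0.1 0 0 0 0.4" --pt "14.2 0 0.1 0 0 0 0.4" --pt "14.2 0 0.1 0 0 0 0.4" --pt "14.2 0 0.1 0 0 0 0.4" --pt "14.2 0 0.1 0 0 0 0.4" --pt "13 0 0.1 0 0 0 0.4" --pt "10 0 0.1 0 0 0 0.4" --pt "6 0 0.1 0 0 0 0.4" --pt "2 0 0.1 0 0 0 0.4" --pt "0 0 0.1 0 0 0 0.4" --pt "0 0 0.1 0 0 0 0.4"

```text
time_s: 46.25
tool_pos: [532.4, -8.0, 343.6]
tcp_rot: [0.709, 0.047, 0.702, -0.047]
contact_force: [2.0, 0.0, -2.4]
gripper_width: 55.3
```

Run:
```python
from h import *
s,M=st()
go([465,-170,190],0);go([470,-330,190],0)
```

```text
t 46.25 pos [532.4  -8.  343.6] q [ 0.7089  0.0466  0.7023 -0.0466]
M [[0.009, 0.131, 0.991], [-0.001, 0.991, -0.131], [-1.0, 0.001, 0.009]]
F [ 2.02  0.05 -2.35] w 55.3 j [-0.072  0.39   1.933 -0.     0.809  0.06 ]
tcp [532.4  -8.  343.6] -> [ 465. -170.  345.] SHIFT cm [ -0.19 -16.95  -4.55] ROT [-0.132  0.009  0.   ]
tcp [532.4  -8.  343.6] -> [ 470. -330.  345.] SHIFT cm [ -0.17 -32.74  -1.95] ROT [-0.132  0.009  0.   ]
```

>>> servo_tool --pt "0 -4 -3 0 0 0 0.4" --pt "0 -17 -4.5 -0.132 0 0 0.4" --pt "0 -17 -4.5 -0.132 0 0 0.4" --pt "0 -17 -4.5 -0.132 0 0 0.4" --pt "0 -22 -4.5 -0.132 0 0 0.4" --pt "0 -32.8 -1.9 -0.132 0 0 0.4" --pt "0 -32.8 -1.9 -0.132 0 0 0.4" --pt "0 -32.8 -1.9 -0.132 0 0 0.4" --pt "0 -32.8 -1.9 -0.132 0 0 0.4" --pt "0 -32.8 -1.9 -0.132 0 0 0.4" --pt "0 -32.8 -1.9 -0.132 0 0 0.4" --pt "0 -32.8 -1.9 -0.132 0 0 0.4"

```text
time_s: 47.25
tool_pos: [468.6, -329.9, 337.5]
tcp_rot: [0.707, 0.0, 0.707, 0.0]
contact_force: [0.4, 0.6, -3.0]
gripper_width: 55.0
```

Run:
```python
from h import *
s,M=st(); snap('wrist','w32')
```

```text
t 47.25 pos [ 468.6 -329.9  337.5] q [7.069e-01 3.000e-04 7.073e-01 2.000e-04]
M [[-0.001, 0.0, 1.0], [0.001, 1.0, -0.0], [-1.0, 0.001, -0.001]]
F [ 0.38  0.58 -2.97] w 55.0 j [-0.666  0.452  1.843  0.     0.848 -0.666]
```

View pics/w32.png

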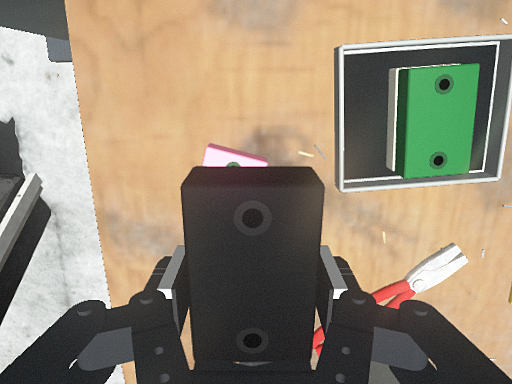

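Run:
```python
from h import *
c=load('w32')
h=onz(c,[(445,84),(438.5,160)],43)[:,:2]; d=h[0]-h[1]; a=np.arctan2(d[1],d[0])-np.pi/2; print(h.mean(0),a)
go([*h.mean(0),72],.09)
```

```text
[ 618.56268229 -279.00420589] 0.08012508764622606
tcp [ 468.8 -329.5  337.6] -> [ 618.6 -279.   227. ] SHIFT cm [11.05  5.04 14.98] ROT [-0.089 -0.    -0.001]
```

>>> servo_tool --pt "0 5 14.9 -0.09 0 0 0.4" --pt "0 5 14.9 -0.09 0 0 0.4" --pt "0 5 14.9 -0.09 0 0 0.4" --pt "0 5 14.9 -0.09 0 0 0.4" --pt "0 5 14.9 -0.09 0 0 0.4" --pt "3 5 14.9 -0.09 0 0 0.4" --pt "7 5 14.9 -0.09 0 0 0.4" --pt "9.5 5 14.9 -0.09 0 0 0.4" --pt "10.5 5 14.9 -0.09 0 0 0.4" --pt "11 5 14.9 -0.09 0 0 0.4" --pt "11.2 5 14.9 -0.09 0 0 0.4" --pt "11.2 5 14.9 -0.09 0 0 0.4"

```text
time_s: 48.3
tool_pos: [618.6, -280.5, 226.8]
tcp_rot: [0.707, -0.032, 0.706, 0.032]
contact_force: [-0.8, -0.5, -0.9]
gripper_width: 55.2
```

Run:
```python
from h import *
st(); snap('wrist','w33')
```

```text
t 48.3 pos [ 618.6 -280.5  226.8] q [ 0.7069 -0.0322  0.7059  0.0317]
M [[0.001, -0.09, 0.996], [-0.001, 0.996, 0.09], [-1.0, -0.001, 0.001]]
F [-0.8  -0.53 -0.85] w 55.2 j [-0.47   0.717  1.656  0.     0.767 -0.561]
```

View pics/w33.png

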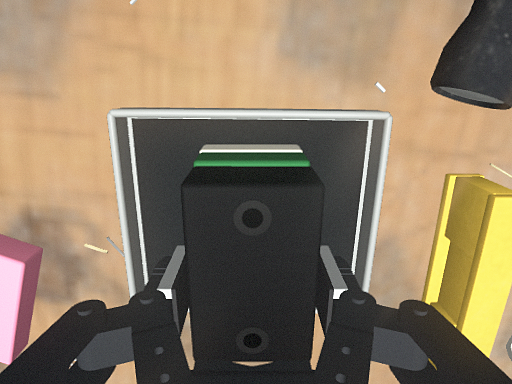

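>>> servo_tool --pt "0.15 0 0 0 0 0 0.4" --pt "0.3 0 0 0 0 0 0.4" --pt "0.4 0 0 0 0 0 0.4" --pt "0.4 0 0 0 0 0 0.4"

```text
time_s: 48.68
tool_pos: [618.5, -280.8, 224.5]
tcp_rot: [0.707, -0.032, 0.706, 0.031]
contact_force: [-7.0, 3.3, 26.2]
gripper_width: 55.2
```

>>> servo_tool --pt "-0.1 0 0 0 0 0 0.4" --pt "-0.1 0 0 0 0 0 0.8" --pt "-0.1 0 0 0 0 0 0.98" --pt "-0.1 0 0 0 0 0 0.98" --pt "-1 0 0 0 0 0 0.98" --pt "-4 0 0 0 0 0 0.98" --pt "-8 0 0 0 0 0 0.98" --pt "-12 0 0 0 0 0 0.98" --pt "-14 0 0 0 0 0 0.98" --pt "-14 0 0 0 0 0 0.98" --pt "-14 0 0 0 0 0 0.98"

```text
time_s: 49.6
tool_pos: [618.3, -280.6, 363.8]
tcp_rot: [0.707, -0.032, 0.705, 0.031]
contact_force: [-0.0, 0.5, 0.3]
gripper_width: 83.9
```

Run:
```python
from h import *
st(); snap('wrist','w34')
go([460,-330,200],0.0)
```

```text
t 49.6 pos [ 618.3 -280.6  363.8] q [ 0.7073 -0.0323  0.7054  0.0313]
M [[0.003, -0.09, 0.996], [-0.001, 0.996, 0.09], [-1.0, -0.002, 0.003]]
F [-0.03  0.51  0.35] w 83.9 j [-0.471  0.559  1.566  0.     1.014 -0.561]
tcp [ 617.9 -280.5  362.1] -> [ 460. -330.  355.] SHIFT cm [  0.71  -3.51 -16.17] ROT [0.09 0.   0.  ]
```

View pics/w34.png

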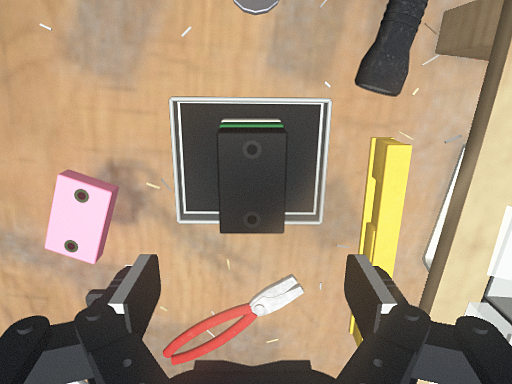

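>>> servo_tool --pt "-4 0 -4 0 0 0 0.98" --pt "-8 -4 -12 0 0 0 0.98" --pt "-8 -20 -20 0 0 0 0.98" --pt "-8 -20 -20 0 0 0 0.98" --pt "-8 -30 -22 0 0 0 0.98" --pt "-8 -30 -22 0 0 0 0.98" --pt "-8 -30 -22 0 0 0 0.98" --pt "-8 -30 -22 0 0 0 0.98" --pt "-8 -30 -22 0 0 0 0.98" --pt "-8 -30 -22 0 0 0 0.98" --pt "-8 -30 -22 0 0 0 0.98" --pt "-8 -30 -22 0 0 0 0.98"

```text
time_s: 50.65
tool_pos: [424.4, -600.7, 439.4]
tcp_rot: [0.706, -0.03, 0.707, 0.032]
contact_force: [-0.2, 0.6, -0.2]
gripper_width: 84.0
```

Run:
```python
from h import *
st(); c=snap('top','t35'); snap('scene','s35')
im=cv2.cvtColor(c['img'],cv2.COLOR_RGB2BGR)
cv2.imwrite('pics/z35.png',cv2.resize(im[130:250,120:400],None,fx=2.8,fy=2.8,interpolation=cv2.INTER_CUBIC))
blob(c,'red',(285,155,312,185),278)
blob(c,'orange',(140,200,170,235),36)
t=load('t17')
```

```text
t 50.65 pos [ 424.4 -600.7  439.4] q [ 0.7059 -0.03    0.707   0.0317]
M [[-0.002, -0.087, 0.996], [0.002, 0.996, 0.087], [-1.0, 0.002, -0.001]]
F [-0.2   0.55 -0.16] w 84.0 j [-0.997  0.579  1.332 -0.     1.233 -1.084]
red uv [298.6 168.1] bbox (295, 164, 8, 9) ctr [ 606.6 -145.3] rect [ 607.  -145.1] [25.1 29.3] long axis ang 3.141
orange uv [155.  216.5] bbox (151, 213, 10, 8) ctr [446.4 412.8] rect [446.4 411.4] [28.6 36.9] long axis ang 1.591
```

View pics/z35.png

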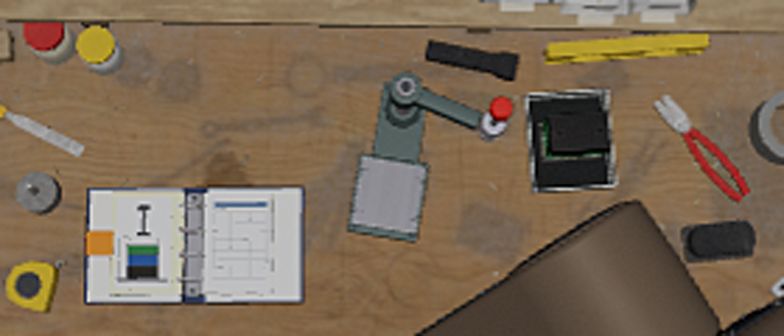

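View pics/s35.png

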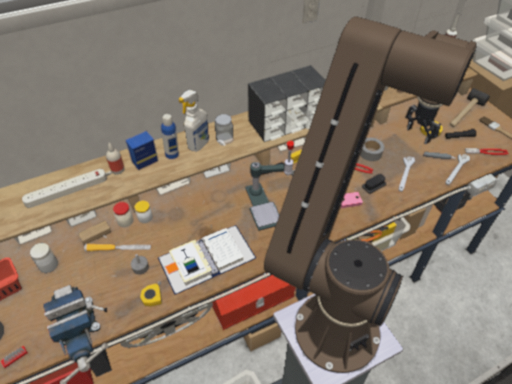

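>>> servo_tool --pt "0 0 0 0 0 0 0.98" --pt "0 0 0 0 0 0 0.98" --pt "0 0 0 0 0 0 0.98" --pt "0 0 0 0 0 0 0.98"

```text
time_s: 51.08
tool_pos: [426.4, -598.4, 441.8]
tcp_rot: [0.706, -0.032, 0.706, 0.032]
contact_force: [0.3, 0.3, -1.3]
gripper_width: 84.0
```

Run:
```python
from h import *
print(r.finish_job())
```

```text
the job is handed in; nothing more can be done
None
```

The job is done and handed in at about 51 s. `finish_job` reports no verdict, so whether it passed is not known.

- **Leaf:** I turned it right over by its orange tab, and it lies on the left-hand pages with the pack drawing up.
- **Pack:** Black, green and white were there; blue was absent. I built them on the anvil in that order, each measured within about 2 mm of the seat centre and square with it.
- **Gauge:** I swung the arm to its stop and pressed the knob until the foot stopped at about 30 mm of travel. That fits a pack about 70 mm high, which is the three thicknesses added together. I held the press for over 1 s at about 11 N at the wrist. Then I let the foot rise and swung the arm clear to about 1.3 rad.
- **Tray:** Something knocked the tray about 25 mm aside between the white and green plates. I measured it again and stacked white, green and black flat near its centre.

In the last pictures the leaf is still turned, the arm is clear and the knob is back up. All three plates are in the tray, and the bystanders and the pink look-alike stand where they were by eye. No check failed. The one oddity was a sideways force of about 33 N while turning the leaf, from a slightly skewed spine, which went away on release.

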